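# Square an amplifier board in a corner stop, then lay it in the chassis bay

### The job

Square the green amplifier board up in the loose steel corner stop, fully home against both the long fence and the adjustable black short fence so that its sprung pin is pressed in, and let go of it there without shifting the stop. Then take the board from the corner and lay it flat on the four rubber pads of the chassis, square and centred inside the blue outline, and let go. Leave the stop, the sockets, the jar and the tape where they are.

Things in the scene. Friction and masses are not known exactly. Their poses are not given: they have to be found in the camera images.
- board_mid (a point): Green amplifier board on an aluminium carrier: a loose rigid slab 50 mm (its x) by 90 mm (its y), 6 mm thick, 65 to 120 g. Components on top reach 18 mm above its underside, none within 9 mm of its long edges or 4 mm of its short edges. Point: the slab's centre, 3 mm above its underside; z up. Either way round will do (half a turn makes no difference). Starts turned by up to 0.45 rad from the stop.
- seat_mid (a point): Seat line of the corner stop: where the board's centre would lie, flush with both fences, if the adjustable short fence were at its zero. The true seat lies 0 to 16 mm further along this +y (x and z as here): that setting is not measured, find it by touch. Seated, the board's x and y lie along these (either way round). 3 mm above the table. The board starts 30 to 65 mm off on the -x side and 40 to 70 mm on the +y side.
- stop_corner (a point): Point of the long fence's face at table level, same axes as seat_mid, where the short fence's face is at its zero. Stop: loose L-shaped steel block, 24 mm high, 1.4 kg; slides if pushed with over roughly 8 N. Long fence: face x = 0, y -20..+115 mm, 46 mm thick. Short fence (black, clamped, will not slip): face in a plane y = 0 to +16 mm, x -55..0. The corner opens to -x and +y.
- stop_pocket (a point): Centre of the top of the finger pocket in the long fence (same axes as stop_corner, 24 mm above the table): a cut 56 mm wide (y) and 34 mm deep (x), open at the top, towards the board and down to the table, closed at the back by a bar 12 mm thick. One finger fits here when the seated board is gripped across its 50 mm width at mid-length.
- seat_pin (a joint): Travel (m) of the light sprung brass pin in the face of the short fence: 0 = out, standing 4 mm proud of the face towards +y; 0.004 = pressed in flush, as by a seated board. Under 0.2 N, too weak to push the board back. A red tab on top of the fence moves with it. 21 mm from the long fence's face.
- bay_mid (a point): Centre of the mounting bay on the chassis, at the height of the slab's centre when the board lies there (77 mm above the table); z up. The bay is a blue outline, 58 mm (x) by 98 mm (y) inside, with four black rubber pads 4 mm high at +-18 mm in x and +-36 mm in y, on which the board lies. Nothing else stands up within 70 mm of this point.
- plate_mid (a point): Centre of the top of the fixed aluminium chassis plate on legs, 220 mm (x) by 260 mm (y), top 70 mm above the table. Brass studs 20 mm high stand near its four corners (+-99, +-115 mm); round socket openings are flat.
- socket_a_mid (a point): Bystander: white ceramic socket, 42 mm across, 23 mm high, loose; point on its axis 8 mm up.
- socket_b_mid (a point): Bystander: a second such socket.
- jar_mid (a point): Bystander: glass jar with a grey cap, 52 mm across, 60 mm high, loose; its centre.
- tape_mid (a point): Bystander: yellow roll of tape lying flat, 90 mm across, 19 mm high, loose; its centre.
Things that resemble listed ones, but are neither listed nor needed, are in the scene too. Leave any brown look-alike of the part that bears board_mid alone. What is shaped like the part that bears seat_mid but turquoise is not meant.

How it is judged:
By the outcome, as a careful person would: the job done as asked, in the order asked, and still so for the second after the job is handed in, with the robot touching nothing.
It also fails if it takes over 67 s, if anything falls off the work surface, if the arm or the gripper's body presses on something with over 40 N, if the wrist force passes 120 N, or if a joint passes its speed limit or range.

### The arm

A 6-joint arm with a two-finger parallel gripper is mounted at the origin on the work surface. World frame = base frame: x ahead of the robot, y to its left, z up, the work surface at z = 0. Lengths are in mm, angles in degrees, forces in N, time in s.
With the tool pointing down it reaches from about 300 to 850 mm from the base axis. Payload 4.2 kg.
Tool frame: the origin (TCP) lies midway between the tips of the shut fingers; the grasp point (between the pads) lies env.grasp_offset behind it (env.grasp_offset is the distance from the TCP to the grasp point, in mm); y points along the fingers, x is the direction in which the jaws open and shut, and the axes are right-handed (so a half turn about y gives the same grasp; the last joint's range is limited). The gripper opens to 91 mm and grips with 3 to 60 N. Pads are 32 mm wide; open, the fingers measure 118 mm over their backs; the gripper's body (76 mm by 178 mm) begins 60 mm behind the grasp point.
Start: joints at [-76.604, 18.312, 89.639, -0, 72.044, -1.146], TCP at [144.376, -556.596, 213.976] pointing down, gripper open.
Joint ranges: [-177.97, 177.97], [-48.28, 115.42], [12.27, 149.76], [-77.06, 257.06], [2.81, 150.46], [-146.56, 146.56]. Speed limits (degrees/s): [147.25, 147.25, 180, 180, 180, 180].

### API

Orientations are given as [roll, pitch, yaw] about the fixed x, y, z axes, in that order (R = Rz(yaw) Ry(pitch) Rx(roll)).
In Python, from workcell import state, vision, job, env gives the robot as it stands.
- The arm moves only by the shell command python3 -m handwheel 'ROWS' [FORCE]. ROWS is JSON, a list of rows, each a list of 3 entries, a list of its own where there are three numbers: the finger opening in cm, from 0 to 9.12, then the shift along the tool's x, y, z in cm, then the turn about the tool's y in degrees. A call has 1 to 10 rows; each row is the pose to reach, as a shift and turn from the pose measured when the call began, along the tool's axes at that moment; what a row does not reach only later rows make up. A row lasts 1/10 s, in which the tool goes at most 50 mm and 8.59 degrees, less where a joint would pass 70% of its speed; a pose out of reach is approached as far as the arm can. A call with a gripper value outside its range is refused whole. The fingers move at their own pace and stop on an object; FORCE is the grip in N (left out, the last holds). Time passes only in rows, so rows that repeat a pose let the fingers close. It gives the time, the measured TCP pose, the force and the opening at its end, in the units of the state.
- state(): the state, without advancing time (a new reading comes with each control period).
- vision.grab_frame(name): name is "scene" or "top" or "wrist"; returns the picture (400x640x3 uint8, red, green, blue); there is no depth.
- vision.camera_model(name): a dict with "fov_y" (degrees; the focal length in pixels is half the picture's height over the tangent of half this angle, whatever the lens; pixels are square), "cx", "cy" (the principal point, pixels), "extrinsics" (4x4, takes a point from world to camera coordinates). Camera axes: x right, y up, looking along -z (the intrinsics and any distortion apply to the point x, -y, -z); pixel columns grow to the right and rows downward; lengths in mm; the calibration is good to about 2 mm. The wrist camera is an equidistant fisheye: a pixel r from the principal point sees the ray r / f radians off the axis. A picture is of the moment at which its call begins: read the wrist's pose just before it. camera_model takes no time and is no camera call; for the wrist camera it gives the pose at the moment of the call.
- job.job_done(): hands the job in, once; it reports no verdict.
The state is a dict: "time_s": time; "qpos": joint angles; "qvel": joint speeds; "effort": joint torques, N m; "ee_pos": TCP position; "ee_rot": TCP orientation; "force": force on the tool from outside, world axes, zero at the start; "torque": the same for the moment, N m; "gripper_width": finger opening in mm.
Only numpy, scipy, OpenCV 4.12 (cv2) and the standard library are available. Lean on these libraries where they do the work, as an engineer would, in place of code of your own. Each camera call takes 0.05 s, during which the arm holds its last target.

## Working session

There is one attempt and no reset: what is moved stays moved. The work goes in short steps, Python scripts to look and compute and a shell command to move; the robot and the scene stay as the last step left them, time stands still between calls to the robot, and variables do not carry over. Pictures are saved under pics/ and viewed, and the job is handed in when it is done.

```bash
ls; mkdir -p pics; cat > look.py <<'E'
import cv2,sys
from workcell import state,vision,env
def snap(name,fn):
    im=vision.grab_frame(name); cv2.imwrite('pics/'+fn,im[:,:,::-1]); return im
E
python3 - <<'E'
from look import *
print(state()); print(env.grasp_offset)
for n in("scene","top","wrist"):
    snap(n,n+'0.png'); m=vision.camera_model(n); print(n,m)
E
```

```text
pics
{'time_s': 0.0, 'qpos': array([-7.66057267e+01,  1.83501127e+01,  8.97083009e+01,  1.72408885e-03,
        7.20422381e+01, -1.14578775e+00]), 'qvel': array([-0.04386108,  0.02942121, -0.10800962, -0.01966716,  0.01657669,
       -0.01716447]), 'effort': array([-9.27402034e-04, -4.12461054e+01, -2.31967092e+01,  7.25116907e-02,
        4.57060256e-02, -1.46887792e-04]), 'ee_pos': array([ 144.24967881, -556.08014424,  213.122756  ]), 'ee_rot': array([-89.99634849,   0.10059878, -75.46046873]), 'force': array([ 0.78647003,  0.0744052 , -0.25278497]), 'torque': array([-0.02483671,  0.03686996,  0.01598956]), 'gripper_width': 91.13310494150996}
18.8
scene {'fov_y': 51.62280085423636, 'cx': 331.1229770542569, 'cy': 194.729233281505, 'extrinsics': array([[-8.32502941e-01,  5.53994627e-01,  5.36726940e-03,
         5.55449884e+02],
       [-3.77670968e-01, -5.74571291e-01,  7.26107754e-01,
         1.12313131e+02],
       [ 4.05343673e-01,  6.02459779e-01,  6.87559977e-01,
        -1.16188830e+03],
       [ 0.00000000e+00,  0.00000000e+00,  0.00000000e+00,
         1.00000000e+00]])}
to
[... 177 characters left out ...]
],
       [ 9.84217004e-01,  2.60481224e-02,  1.75038239e-01,
        -6.16083991e+02],
       [-1.75702789e-01,  2.58747391e-02,  9.84103159e-01,
        -9.52545755e+02],
       [ 0.00000000e+00,  0.00000000e+00,  0.00000000e+00,
         1.00000000e+00]])}
wrist {'fov_y': 65.70646984690485, 'cx': 319.5736968017514, 'cy': 201.4340434247754, 'extrinsics': array([[ 2.50479856e-01, -9.68121809e-01, -7.03200715e-05,
        -5.74869782e+02],
       [ 9.31831636e-01,  2.41110286e-01, -2.71211415e-01,
         3.00344734e+01],
       [ 2.62582641e-01,  6.78674699e-02,  9.62519799e-01,
        -3.91360398e+02],
       [ 0.00000000e+00,  0.00000000e+00,  0.00000000e+00,
         1.00000000e+00]])}
```

View pics/scene0.png

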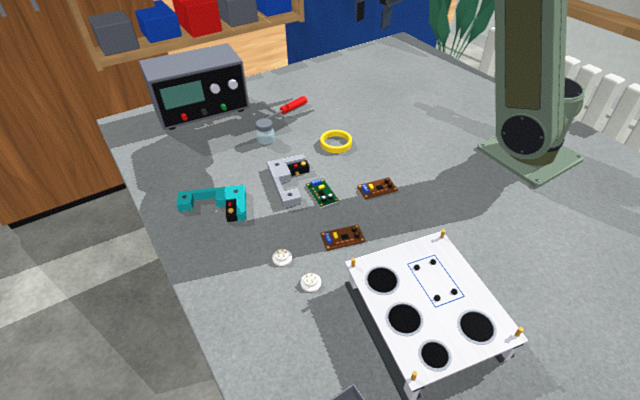

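View pics/top0.png

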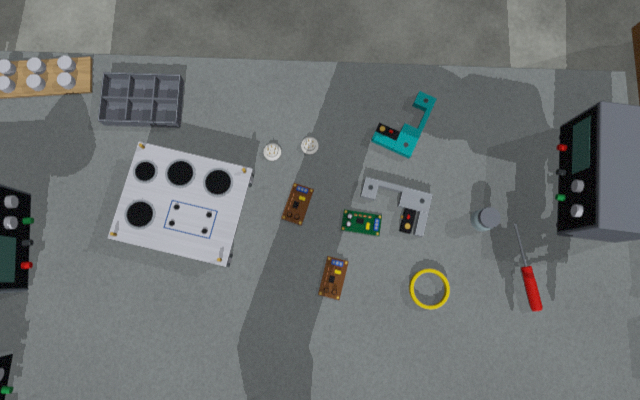

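View pics/wrist0.png

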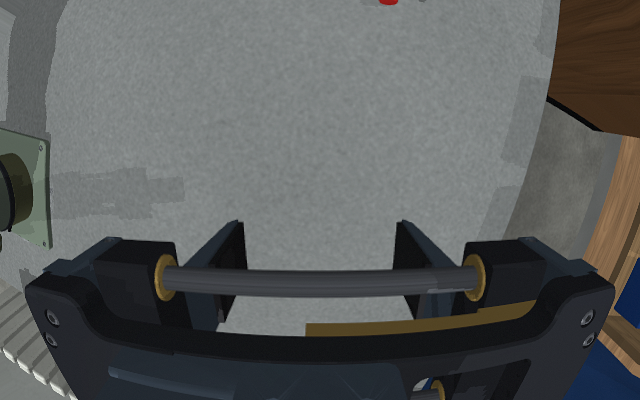

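```bash
cat >> look.py <<'E'
import numpy as np
def ray(m,u,v):
    E=m['extrinsics'];R=E[:3,:3];t=E[:3,3];f=200/np.tan(np.radians(m['fov_y']/2))
    d=np.array([(u-m['cx'])/f,-(v-m['cy'])/f,-1.]); 
    return -R.T@t, R.T@d
def fray(m,u,v):
    E=m['extrinsics'];R=E[:3,:3];t=E[:3,3];f=200/np.tan(np.radians(m['fov_y']/2))
    a=u-m['cx'];b=v-m['cy'];r=np.hypot(a,b)+1e-9;th=r/f
    d=np.array([np.sin(th)*a/r,-np.sin(th)*b/r,-np.cos(th)])
    return -R.T@t, R.T@d
def onz(m,u,v,z,fish=False):
    c,d=(fray if fish else ray)(m,u,v); return c+d*(z-c[2])/d[2]
def proj(m,p,fish=False):
    E=m['extrinsics'];q=E[:3,:3]@np.asarray(p,float)+E[:3,3];f=200/np.tan(np.radians(m['fov_y']/2))
    x,y,z=q[0],-q[1],-q[2]
    if fish:
        r=np.hypot(x,y);th=np.arctan2(r,z);return m['cx']+f*th*x/r,m['cy']+f*th*y/r
    return m['cx']+f*x/z,m['cy']+f*y/z
E
python3 - <<'E'
import cv2
im=cv2.imread('pics/top0.png')
cv2.imwrite('pics/top0_stop.png',cv2.resize(im[160:250,325:445],None,fx=6.5,fy=6.5,interpolation=cv2.INTER_CUBIC))
cv2.imwrite('pics/top0_bay.png',cv2.resize(im[130:280,100:260],None,fx=4,fy=4,interpolation=cv2.INTER_CUBIC))
im=cv2.imread('pics/scene0.png')
cv2.imwrite('pics/scene0_stop.png',cv2.resize(im[140:220,255:355],None,fx=7,fy=7,interpolation=cv2.INTER_CUBIC))
E
```

```text
(no output)
```

View pics/top0_stop.png

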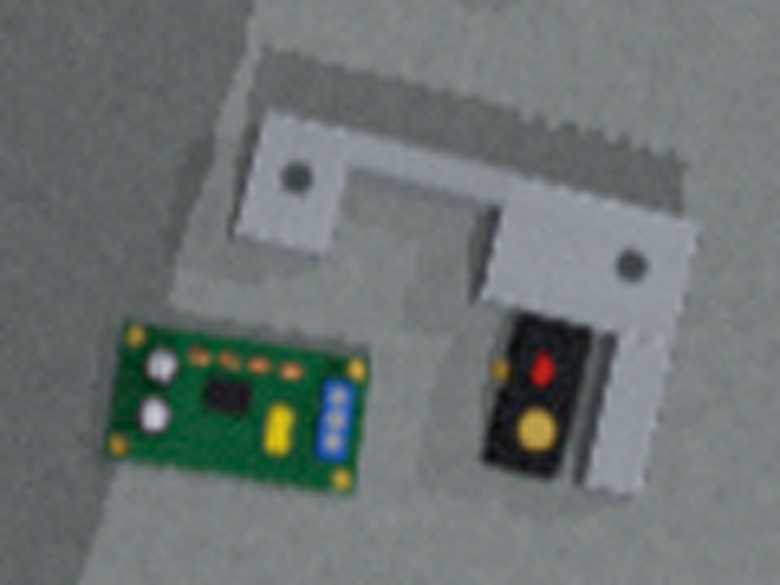

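View pics/top0_bay.png

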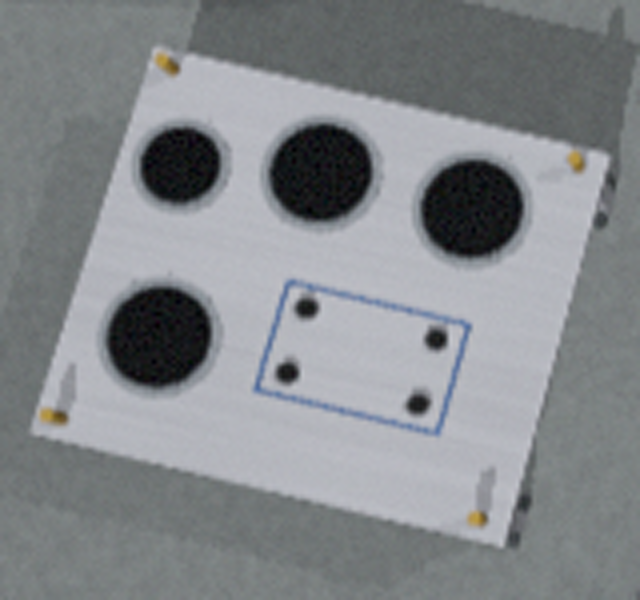

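View pics/scene0_stop.png

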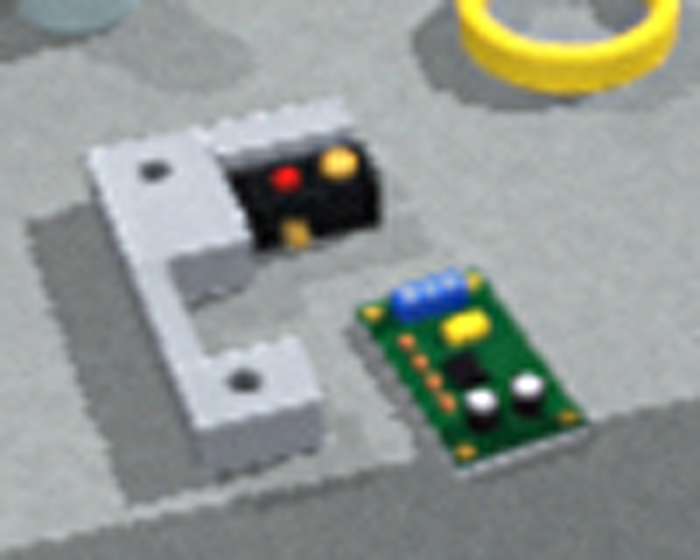

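Top crop: the green board is at top pixel (361,222). Its look-alikes are the brown boards at (297,203) and (333,277). The steel stop is at (400,200), with a turquoise look-alike at (405,128). The crop confirms the green board, and the grey stop with a black short fence and red tab. The bay outline is at (190,219).

```bash
cat > meas.py <<'E'
from look import *
im=cv2.imread('pics/top0.png'); m=vision.camera_model('top')
b,g,r=[im[:,:,i].astype(int) for i in range(3)]
def rect(mask,z,lo):
    cs,_=cv2.findContours(mask.astype(np.uint8),cv2.RETR_EXTERNAL,cv2.CHAIN_APPROX_NONE)
    out=[]
    for c in cs:
        if cv2.contourArea(c)<lo: continue
        P=np.array([onz(m,u,v,z)[:2] for u,v in c[:,0]],np.float32)
        out.append((cv2.minAreaRect(P),c))
    return out
# board
M=np.zeros(g.shape,bool);M[205:240,338:385]=True
gm=(M&(g-r>25)&(g-b>5)).astype(np.uint8)
gm=cv2.morphologyEx(gm,cv2.MORPH_CLOSE,np.ones((7,7)))
for q,c in rect(gm,6,50): print('board',q)
# bay outline
M[:]=False;M[195:245,155:225]=True
bm=M&(b-r>25)
for q,c in rect(bm,70,20): print('bay',q)
# plate by brightness, stop by brightness
gray=im.min(2)
M[:]=False;M[135:275,100:262]=True
pm=(M&(gray>150)).astype(np.uint8);pm=cv2.morphologyEx(pm,cv2.MORPH_CLOSE,np.ones((3,3)))
for q,c in rect(pm,70,3000): print('plate',q)
# stop corners (crop px /6.5 + offset), z=24
for n,(u,v) in dict(farL=(267,110),nearL=(235,238),pkL=(328,254),pkR=(485,297),in_=(610,333),farR=(697,226),armN=(640,494),armNi=(585,484),blk_in=(520,315),blk_out=(487,460)).items():
    print(n,onz(m,325+u/6.5-.5+.077,160+v/6.5-.5+.077,24).round(1)[:2])
E
python3 meas.py
```

```text
board ((572.9281616210938, -184.44493103027344), (89.7881088256836, 50.30036926269531), 82.11944580078125)
bay ((563.3253784179688, 191.40322875976562), (104.11920928955078, 63.85539245605469), 77.9031753540039)
plate ((598.4476318359375, 213.9970703125), (259.2280578613281, 219.47994995117188), 77.85704803466797)
farL [ 677.8 -192.1]
nearL [ 631.1 -181. ]
pkL [ 626.2 -214. ]
pkR [ 612.3 -269.6]
in_ [ 600.6 -313.8]
farR [ 639.8 -345.5]
armN [ 544.  -323.5]
armNi [ 547.  -304.2]
blk_in [ 606.2 -281.9]
blk_out [ 554.6 -269.8]
```

```bash
cat >> look.py <<'E'
from scipy.spatial.transform import Rotation as Rn
def toolR(s): return Rn.from_euler('xyz',s['ee_rot'],degrees=True).as_matrix()
def go(target,yaw):
    "shift cm along tool axes and turn deg about tool y, to reach TCP target (mm), world yaw of tool x"
    s=state();R=toolR(s);d=R.T@(np.asarray(target,float)-s['ee_pos'])/10
    cy=np.degrees(np.arctan2(R[1,0],R[0,0])); t=-(((yaw-cy)+180)%360-180)
    print('shift cm',d.round(3),'turn',round(t,2),'| now',s['ee_pos'].round(2),'rot',s['ee_rot'].round(2),'F',s['force'].round(2),'w',round(s['gripper_width'],2),'t',round(s['time_s'],2))
E
python3 - <<'E'
from look import *
s=state();m=vision.camera_model('wrist');E=m['extrinsics'];c=-E[:3,:3].T@E[:3,3]
R=toolR(s);print('cam in tool',(R.T@(c-s['ee_pos'])).round(1),'axis',(R.T@(-E[2,:3])).round(3),'imgx',(R.T@E[0,:3]).round(3))
go([560,-200,230],-12.5)
E
```

```text
cam in tool [ 1.000e-01 -1.715e+02  7.690e+01] axis [ 0.001  0.963 -0.271] imgx [ 1.    -0.001 -0.001]
shift cm [-24.048  -1.636  49.186] turn -62.96 | now [ 144.26 -556.24  213.33] rot [-9.000e+01  8.000e-02 -7.546e+01] F [ 0.22 -0.27 -0.3 ] w 91.39 t 0.15
```

```bash
python3 -c "
from look import *
go([590,-330,200],-12.5)"
```

```text
shift cm [-10.707   1.346  48.826] turn -62.96 | now [ 144.26 -556.24  213.33] rot [-9.000e+01  8.000e-02 -7.546e+01] F [ 0.22 -0.27 -0.3 ] w 91.39 t 0.15
```

```bash
python3 -m handwheel '[[9.1,[-1,0.1,4.8],-8],[9.1,[-2,0.2,9.6],-16],[9.1,[-3,0.4,14.4],-24],[9.1,[-4,0.5,19.2],-32],[9.1,[-5,0.7,24],-40],[9.1,[-6,0.8,28.8],-48],[9.1,[-7,0.9,33.6],-56],[9.1,[-8.5,1.1,38.4],-63],[9.1,[-9.7,1.3,43.5],-63],[9.1,[-10.7,1.3,48.8],-63]]' && python3 -m handwheel '[[9.1,[0,0,0],0],[9.1,[0,0,0],0]]'; python3 - <<'E'
from look import *
go([590,-330,200],-12.5)
import json
m=vision.camera_model('wrist'); snap('wrist','w1.png'); np.save('w1.npy',m,allow_pickle=True)
E
```

```text
time_s: 1.15
ee_pos: [585.0, -331.4, 199.9]
ee_rot: [-89.9, 0.1, -12.4]
force: [0.6, -0.9, 0.1]
gripper_width: 90.9
time_s: 1.35
ee_pos: [585.4, -330.4, 198.8]
ee_rot: [-89.9, 0.2, -12.3]
force: [0.2, 0.7, -1.0]
gripper_width: 91.4
shift cm [ 0.439 -0.121  0.135] turn 0.2 | now [ 585.42 -330.38  198.8 ] rot [-89.91   0.22 -12.3 ] F [ 0.24  0.68 -0.96] w 91.4 t 1.35
```

View pics/w1.png

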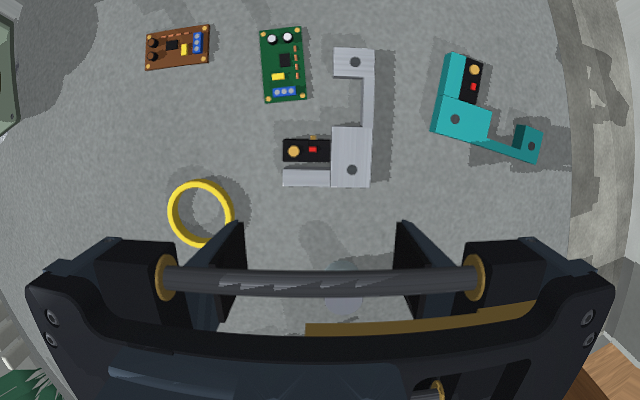

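```bash
python3 - <<'E'
import cv2
im=cv2.imread('pics/w1.png')
cv2.imwrite('pics/w1c.png',cv2.resize(im[15:195,245:405],None,fx=4,fy=4,interpolation=cv2.INTER_NEAREST)[:600] if 0 else cv2.resize(im[40:190,250:400],None,fx=4,fy=4,interpolation=cv2.INTER_CUBIC))
E
```

```text
(no output)
```

View pics/w1c.png

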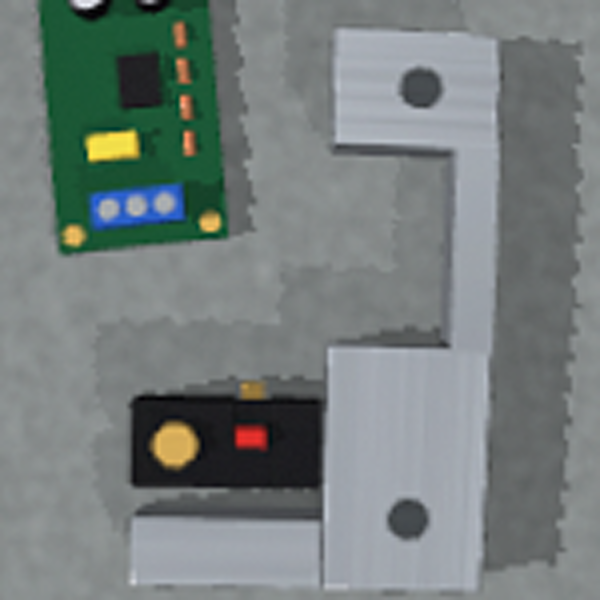

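```bash
python3 - <<'E'
from look import *
m=np.load('w1.npy',allow_pickle=True).item()
im=cv2.imread('pics/w1.png'); g=cv2.GaussianBlur(im.min(2).astype(np.float32),(3,3),0)
# sub-pixel edge crossing along rows: face edge (table->steel)
def edge(v,u0,u1,thr=None):
    row=g[v,u0:u1]; d=np.abs(np.diff(row)); i=d.argmax()
    a=row[:i-2+1].mean() if i>2 else row[0]; 
    lo=max(i-3,0);hi=min(i+4,len(row)-1);t=(row[lo]+row[hi])/2
    for k in range(lo,hi):
        if (row[k]-t)*(row[k+1]-t)<=0: return u0+k+(t-row[k])/(row[k+1]-row[k])
    return None
def ln(P):
    vx,vy,x,y=cv2.fitLine(np.array(P,np.float32),cv2.DIST_HUBER,0,.01,.01).ravel()
    if vy<0:vx,vy=-vx,-vy
    return np.array([vx,vy]),np.array([x,y])
P=[]
for v in list(range(51,73))+list(range(130,140)): # top part & above black
    u=edge(v,322,342)
    if u: P.append(onz(m,u,v,24,True)[:2])
for v in (160,):pass
d,p=ln(P);P=np.array(P);n=np.array([d[1],-d[0]])
print('face yaw y-axis',np.degrees(np.arctan2(d[1],d[0])),'pt',p,'resid',((P-p)@n).std(),((P-p)@n).round(1)[[0,10,20,-8,-1]])
Q=[]
for v in list(range(55,180,4)):
    u=edge(v,362,382)
    if u: Q.append(onz(m,u,v,24,True)[:2])
d2,p2=ln(Q);print('outer',np.degrees(np.arctan2(d2[1],d2[0])),'dist to face',abs((p2-p)@n), (np.array(Q)-p)@n)
# short-ends along columns
gT=g.T.copy(); gg=g; g=gT
top=[edge(u,40,56) for u in range(340,370,5)]; print('top edge',top)
for u in range(287,329,6):
    v=edge(u,132,146); print('blk front',u,v, [ (onz(m,u,v,z,True)[:2]-p)@d for z in (24,20,30)], end=';')
    v2=edge(u,163,175); print('arm front',v2, (onz(m,u,v2,24,True)[:2]-p)@d)
E1=[(onz(m,u,v,24,True)[:2]-p)@d for u,v in zip(range(340,370,5),top)]
print('fence end y',E1,'fence p',p,d)
E
```

```text
face yaw y-axis 76.42262 pt [ 623.4028 -223.0896] resid 0.23166157525498016 [ 0.1 -0.2  0.2  0.2 -0.3]
outer 76.546036 dist to face 45.435562 [45.21263764 45.18468647 45.2171196  44.92247798 45.33276625 45.56324412
 45.93349593 45.94417995 33.90999733 45.93082989 45.95961142 33.92131021
 33.93344175 46.06423892 45.93150639 45.86441181 45.90535735 46.06500397
 45.89532881 45.05945884 45.33831077 45.39871579 45.77103773 45.24019938
 45.20638397 45.42069973 45.75656213 45.45922507 45.17751649 45.52454681
 45.57967885 45.73799069]
top edge [np.float32(46.941666), np.float32(46.978394), np.float32(47.514706), np.float32(47.642857), np.float32(47.794212), np.float32(47.636364)]
blk front 287 137.76949 [np.float64(-61.199094164402084), np.float64(-61.48039914751924), np.float64(-60.777136689726355)];arm front 169.44339 -97.3156659919367
blk front 293 137.61444 [np.float64(-60.964626956149196), np.float64(-61.243224370412435), np.float64(-60.54673083475436)];arm front 169.22786 -96.95943522255149
blk front 299 137.52652 [np.float64(-60.78850281586914), np.float64(-61.06506639247894), np.floa
[... 256 characters left out ...]
4(-57.51230747380504), np.float64(-57.75103836356009), np.float64(-57.15421113917238)];arm front 169.64374 -97.06389038100141
blk front 317 138.77374 [np.float64(-61.85301534990386), np.float64(-62.14187165180874), np.float64(-61.419730897046605)];arm front 169.82065 -97.12452460941822
blk front 323 138.52489 [np.float64(-61.42541901973533), np.float64(-61.70933754584526), np.float64(-60.99954123057044)];arm front 169.88599 -97.04752685242494
fence end y [np.float64(42.9937824940762), np.float64(43.204466280229575), np.float64(42.85643814767716), np.float64(43.02018842480522), np.float64(43.187361242616056), np.float64(43.75159312183577)] fence p [ 623.4028 -223.0896] [0.23475829 0.97205377]
```

```bash
python3 - <<'E'
from look import *
m=np.load('w1.npy',allow_pickle=True).item()
im=cv2.imread('pics/w1.png');b,g,r=[im[:,:,i].astype(int) for i in range(3)]
M=np.zeros(g.shape,bool);M[15:110,250:320]=True
gm=(M&(g-r>20)&(g-b>5)).astype(np.uint8);gm=cv2.morphologyEx(gm,cv2.MORPH_CLOSE,np.ones((15,15)))
c=max(cv2.findContours(gm,0,cv2.CHAIN_APPROX_NONE)[0],key=cv2.contourArea)
P=np.array([onz(m,u,v,6,True)[:2] for u,v in c[:,0]],np.float32)
print(cv2.minAreaRect(P))
d=np.array([.23476,.97205]);n=np.array([d[1],-d[0]]);p=np.array([623.4,-223.09])
C=np.array(cv2.minAreaRect(P)[0]); print('board in stop axes x',(C-p)@n,'y',(C-p)@d+71.8)
y0=p-71.8*d; print('corner',y0)
for s in (0,10.6): print('seat',s,y0-25*n+(45+s)*d)
go([C[0],C[1],60],-8)
E
```

```text
((572.4639282226562, -184.0557403564453), (90.75643157958984, 50.767662048339844), 82.0673599243164)
board in stop axes x -58.67609136508786 y 97.78549987606812
corner [ 606.544232 -292.88319 ]
seat 0 [ 592.807182 -243.27194 ]
seat 10.6 [ 595.295638 -232.96821 ]
shift cm [-4.276 13.954 14.101] turn -4.39 | now [ 584.43 -331.25  199.2 ] rot [-89.93   0.21 -12.39] F [-0.55  0.28 -1.05] w 91.31 t 1.4
```

```bash
python3 -m handwheel '[[7,[-1.4,2,4.7],-4.4],[7,[-2.8,6,9.4],-4.4],[7,[-4.3,10,14.1],-4.4],[7,[-4.3,14,14.1],-4.4],[7,[-4.3,14,14.1],-4.4],[7,[-4.3,14,14.1],-4.4]]'; python3 -c "
from look import *
go([572.6,-184.2,3],-7.9)
m=vision.camera_model('wrist'); snap('wrist','w2.png')"
```

```text
time_s: 2.0
ee_pos: [570.3, -184.5, 58.3]
ee_rot: [-89.9, 0.4, -8.0]
force: [-0.2, -0.9, 0.4]
gripper_width: 70.1
shift cm [0.27  5.532 0.048] turn -0.13 | now [ 570.27 -184.46   58.34] rot [-89.89   0.44  -8.03] F [-0.19 -0.93  0.41] w 70.06 t 2.0
```

View pics/w2.png

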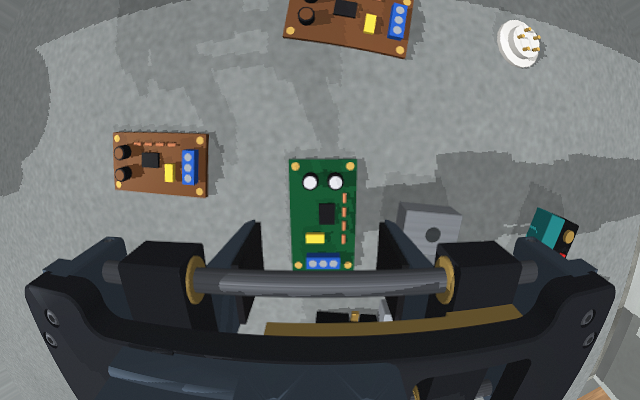

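The wrist view shows the green board (290–355, 160–270) centred between the fingers.

```bash
python3 -m handwheel '[[7,[0.2,3,0.05],0],[7,[0.2,5,0.05],0],[7,[0.2,5.3,0.05],0],[7,[0.2,5.3,0.05],0],[7,[0.2,5.3,0.05],0]]'; python3 -c "
from look import *
go([572.6,-184.2,2],-7.9)"
```

```text
time_s: 2.55
ee_pos: [575.6, -186.6, 9.3]
ee_rot: [-90.0, -0.0, -8.1]
force: [1.5, -0.6, 0.3]
gripper_width: 70.1
shift cm [-0.335  0.73   0.197] turn -0.21 | now [ 575.63 -186.62    9.3 ] rot [-9.00e+01 -5.00e-02 -8.11e+00] F [ 1.52 -0.55  0.32] w 70.07 t 2.55
```

```bash
for i in 1 2 3; do python3 -m handwheel '[[7,[0,0,0],0]]'; done; python3 -c "
from look import *
print(state()['qpos'],state()['qvel'])"
```

```text
time_s: 2.65
ee_pos: [576.6, -187.3, 10.8]
ee_rot: [-90.0, -0.2, -8.1]
force: [0.2, 0.4, 0.6]
gripper_width: 70.0
time_s: 2.75
ee_pos: [577.5, -187.8, 12.1]
ee_rot: [-90.1, -0.3, -8.1]
force: [-0.0, 0.5, -0.2]
gripper_width: 70.4
time_s: 2.85
ee_pos: [578.0, -188.0, 13.0]
ee_rot: [-90.1, -0.4, -8.1]
force: [1.0, 0.1, 0.5]
gripper_width: 69.9
[-1.91023441e+01  3.15890659e+01  1.00013990e+02  4.54070513e-03
  4.79566477e+01 -1.09643736e+01] [ 0.03529072 -0.64767229 -0.50702038 -0.01389495  0.15560513 -0.01055047]
```

```bash
for i in 1 2; do python3 -m handwheel '[[7,[0,0,0],0],[7,[0,0,0],0],[7,[0,0,0],0],[7,[0,0,0],0]]'; done; python3 -c "
from look import *
go([572.6,-184.2,2],-7.9)"
```

```text
time_s: 3.25
ee_pos: [577.9, -187.9, 12.9]
ee_rot: [-90.1, -0.4, -8.1]
force: [-0.6, -0.5, 0.3]
gripper_width: 70.1
time_s: 3.65
ee_pos: [577.9, -187.9, 12.9]
ee_rot: [-90.1, -0.4, -8.1]
force: [1.0, -0.5, 0.8]
gripper_width: 69.9
shift cm [-0.581  1.082  0.29 ] turn -0.23 | now [ 577.86 -187.87   12.86] rot [-90.07  -0.41  -8.13] F [ 1.01 -0.55  0.76] w 69.87 t 3.65
```

```bash
python3 -m handwheel '[[7,[-0.3,0,0.15],0],[7,[-0.55,0,0.28],0],[7,[-0.55,0.3,0.28],0],[7,[-0.55,0.7,0.28],0],[7,[-0.55,1,0.28],0],[7,[-0.55,1,0.28],0],[7,[-0.55,1,0.28],0],[7,[-0.55,1,0.28],0],[7,[-0.55,1,0.28],0],[7,[-0.55,1,0.28],0]]'; python3 -c "
from look import *
go([572.6,-184.2,2],-7.9)"
```

```text
time_s: 4.65
ee_pos: [573.0, -184.4, 3.0]
ee_rot: [-90.1, -0.4, -8.1]
force: [-0.7, 0.1, 0.0]
gripper_width: 69.9
shift cm [-0.041  0.097  0.017] turn -0.24 | now [ 572.98 -184.43    2.97] rot [-90.08  -0.43  -8.14] F [-0.7   0.07  0.02] w 69.88 t 4.65
```

```bash
python3 -m handwheel '[[7,[-0.04,0.1,0.02],0],[7,[-0.04,0.1,0.02],0],[4.8,[-0.04,0.1,0.02],0],[4.8,[-0.04,0.1,0.02],0],[4.8,[-0.04,0.1,0.02],0],[4.8,[-0.04,0.1,0.02],0],[4.8,[-0.04,0.1,0.02],0],[4.8,[-0.04,0.1,0.02],0]]' 10; python3 -c "
from look import *
n=np.array([.97205,-.23476]);d=np.array([.23476,.97205]);c=np.array([606.54,-292.88])
s=state();e=s['ee_pos'][:2]-c;print('stop axes',e@n,e@d,s['torque'])
go([572.6,-184.2,2],-13.5)
snap('wrist','w3.png')"
```

```text
time_s: 5.45
ee_pos: [572.6, -184.1, 2.0]
ee_rot: [-90.1, -0.4, -8.1]
force: [0.3, 0.1, -0.9]
gripper_width: 49.5
stop axes -58.5046909102523 97.7316418423972 [-0.01046159 -0.0280603  -0.05793743]
shift cm [-0.001 -0.003 -0.006] turn 5.37 | now [ 572.61 -184.14    1.97] rot [-90.08  -0.43  -8.13] F [ 0.33  0.07 -0.9 ] w 49.45 t 5.45
```

View pics/w3.png

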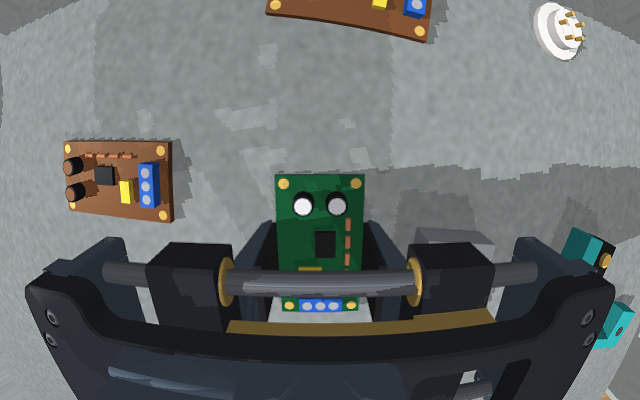

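```bash
python3 - <<'E'
from look import *
m=np.load('w1.npy',allow_pickle=True).item()
n=np.array([.97205,-.23476]);d=np.array([.23476,.97205]);c=np.array([606.54,-292.88])
for u,v in((345,75.8),(358,76.2),(345,126.5),(358,126.8)): q=onz(m,u,v,24,True)[:2]-c;print(q@n,q@d)
t=c-58.5*n+62*d;print(t);go([*t,5],-13.5)
E
```

```text
13.27658036320094 81.63545570148008
27.681747763192703 81.88667965646539
14.786315038508473 24.57271594770708
29.335569853372856 24.793907450965268
[ 564.230195 -218.87944 ]
shift cm [-0.333 -0.302 -3.557] turn 5.36 | now [ 572.58 -184.14    1.96] rot [-90.08  -0.42  -8.14] F [ 0.25 -0.33  0.24] w 49.93 t 5.5
```

```bash
python3 -m handwheel '[[4.8,[0,-0.3,0],0],[4.8,[0,-0.3,0],0],[4.8,[0,-0.3,-0.6],2],[4.8,[-0.1,-0.3,-1.5],4],[4.8,[-0.2,-0.3,-2.4],5.4],[4.8,[-0.3,-0.3,-3.2],5.4],[4.8,[-0.33,-0.3,-3.56],5.4],[4.8,[-0.33,-0.3,-3.56],5.4],[4.8,[-0.33,-0.3,-3.56],5.4],[4.8,[-0.33,-0.3,-3.56],5.4]]'; python3 -m handwheel '[[4.8,[0,0,0],0],[4.8,[0,0,0],0],[4.8,[0,0,0],0]]'; python3 -c "
from look import *
n=np.array([.97205,-.23476]);d=np.array([.23476,.97205]);c=np.array([606.54,-292.88])
s=state();e=s['ee_pos'][:2]-c;print('stop axes',e@n,e@d)
t=c-27.5*n+62*d
go([*t,3],-13.5)
snap('top','t3.png')
im=cv2.imread('pics/t3.png');cv2.imwrite('pics/t3c.png',cv2.resize(im[160:250,325:445],None,fx=6.5,fy=6.5,interpolation=cv2.INTER_CUBIC))
snap('wrist','w4.png')"
```

```text
time_s: 6.5
ee_pos: [564.3, -218.7, 5.0]
ee_rot: [-90.0, -0.4, -13.5]
force: [0.3, 0.4, -0.1]
gripper_width: 49.7
time_s: 6.8
ee_pos: [564.4, -218.5, 5.0]
ee_rot: [-90.0, -0.4, -13.5]
force: [-0.2, 0.7, -1.1]
gripper_width: 50.3
stop axes -58.458464412263105 62.4313636370102
shift cm [ 3.094  0.222 -0.047] turn -0.01 | now [ 564.37 -218.47    4.99] rot [-90.03  -0.43 -13.51] F [-0.21  0.72 -1.08] w 50.26 t 6.8
```

View pics/w4.png

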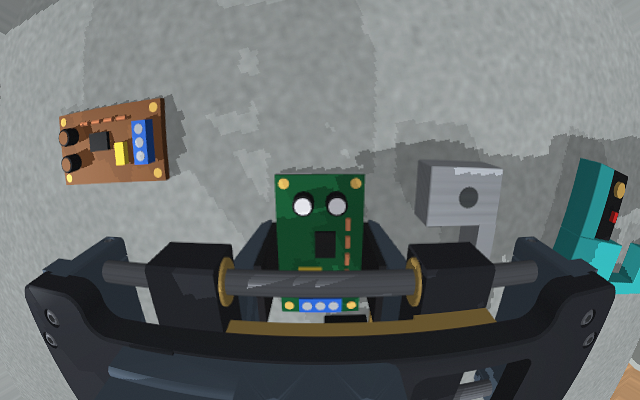

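View pics/t3c.png

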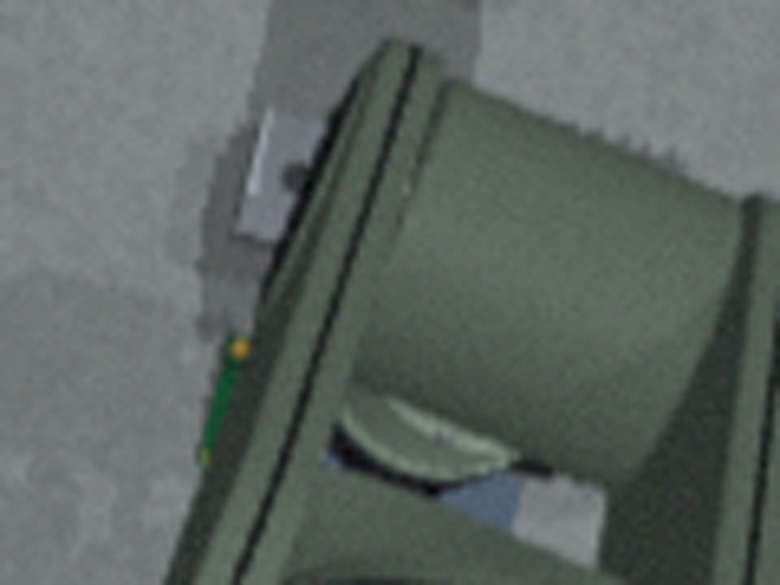

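```bash
python3 -m handwheel '[[4.8,[0.5,0,0],0],[4.8,[1.1,0,0],0],[4.8,[1.7,0,-0.04],0],[4.8,[2.2,0,-0.04],0],[4.8,[2.6,0,-0.04],0],[4.8,[2.85,0,-0.04],0],[4.8,[2.85,0,-0.04],0],[4.8,[2.85,0,-0.04],0],[4.8,[2.85,0.1,-0.04],0],[4.8,[2.85,0.1,-0.04],0]]'; python3 -m handwheel '[[4.8,[0,0,0],0],[4.8,[0,0,0],0]]'; cat > st.py <<'E'
from look import *
n=np.array([.97205,-.23476]);d=np.array([.23476,.97205]);c=np.array([606.54,-292.88])
s=state();e=s['ee_pos'][:2]-c;print('stop axes x %.2f y %.2f z %.2f'%(e@n,e@d,s['ee_pos'][2]),'yaw %.2f w %.2f t %.2f'%(s['ee_rot'][2],s['gripper_width'],s['time_s']),'Fx %.2f Fy %.2f Fz %.2f'%(s['force'][:2]@n,s['force'][:2]@d,s['force'][2]),'T',s['torque'].round(3))
E
python3 st.py;  python3 -c "
from look import *
m=vision.camera_model('wrist');np.save('w5.npy',m,allow_pickle=True);snap('wrist','w5.png');snap('scene','s5.png')
im=cv2.imread('pics/w5.png');cv2.imwrite('pics/w5c.png',cv2.resize(im[130:330,230:490],None,fx=3,fy=3,interpolation=cv2.INTER_CUBIC))
im=cv2.imread('pics/s5.png');cv2.imwrite('pics/s5c.png',cv2.resize(im[140:220,235:335],None,fx=7,fy=7,interpolation=cv2.INTER_CUBIC))"
```

```text
time_s: 7.9
ee_pos: [591.7, -225.5, 4.1]
ee_rot: [-90.0, -0.4, -13.5]
force: [-0.6, -0.2, -1.1]
gripper_width: 49.6
time_s: 8.1
ee_pos: [591.5, -225.5, 4.0]
ee_rot: [-90.0, -0.4, -13.5]
force: [0.5, 0.7, -0.2]
gripper_width: 49.7
stop axes x -30.43 y 61.98 z 4.05 yaw -13.52 w 49.74 t 8.10 Fx 0.36 Fy 0.79 Fz -0.17 T [-0.033 -0.104  0.016]
```

View pics/w5c.png

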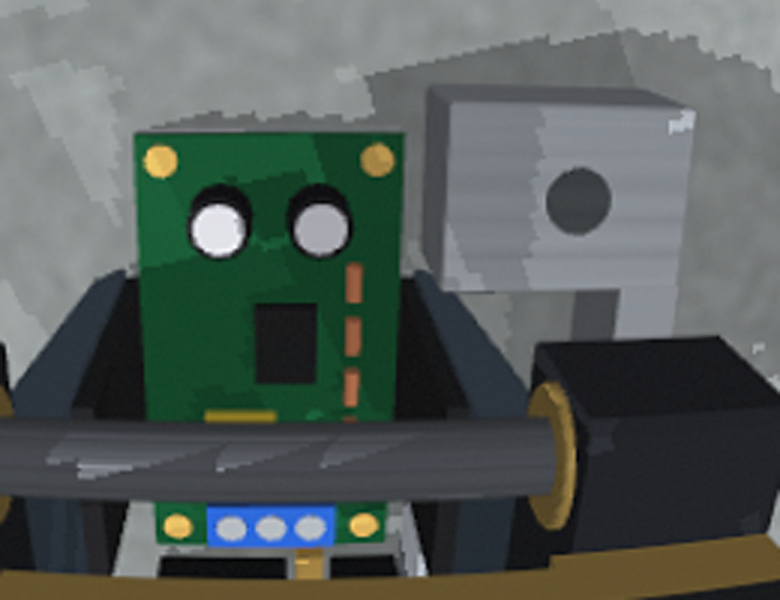

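View pics/s5c.png

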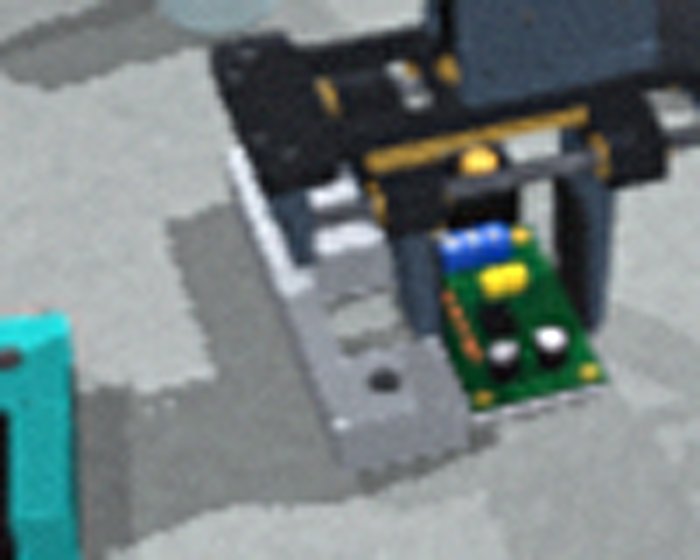

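```bash
cat > align.py <<'E'
import sys
from look import *
tag=sys.argv[1]; zb=float(sys.argv[2])
m=np.load(tag+'.npy',allow_pickle=True).item()
im=cv2.GaussianBlur(cv2.imread('pics/'+tag+'.png'),(3,3),0).astype(np.float32)
n=np.array([.97205,-.23476]);d=np.array([.23476,.97205]);c=np.array([606.54,-292.88])
def cross(row,lo,hi,t):
    for k in range(lo,hi):
        if (row[k]-t)*(row[k+1]-t)<0: return k+(t-row[k])/(row[k+1]-row[k])
def fit(P,name):
    P=np.array(P,np.float32);vx,vy,x,y=cv2.fitLine(P,cv2.DIST_HUBER,0,.01,.01).ravel()
    if vy<0: vx,vy=-vx,-vy
    nn=np.array([vy,-vx]);q=np.array([x,y])
    e=q-c;print(name,'angle %.2f'%np.degrees(np.arctan2(vy,vx)),'mid stop axes %.2f %.2f'%(e@n,e@d),'rms %.2f n %d'%(((P-q)@nn).std(),len(P)));return q,nn
ex=im[:,:,1]-im[:,:,2]
B=[];L=[];F=[]
for v in range(180,262,2):
    u=cross(ex[v],350,372,18)
    if u: B.append(onz(m,u,v,zb,True)[:2])
    u=cross(ex[v][::-1],640-300,640-262,18)
    if u: L.append(onz(m,639-u,v,zb,True)[:2])
g=im.min(2)
for v in range(170,224,2):
    row=g[v];k=np.diff(row)[370:388];i=370+k.argmax()
    lo,hi=row[i-2],row[i+3];t=(lo+hi)/2;u=cross(row,i-2,i+3,t)
    if u: F.append(onz(m,u,v,24,True)[:2])
qb,_=fit(B,'board R');ql,nl=fit(L,'board L');print('width',abs((qb-ql)@nl));qf,nf=fit(F,'fence')
print('gap %.2f'%((qf-qb)@nf))
E
python3 align.py w5 8
```

```text
board R angle 72.43 mid stop axes -7.06 78.59 rms 3.56 n 39
board L angle 64.13 mid stop axes -52.76 76.22 rms 3.52 n 40
width 44.149963
fence angle 76.52 mid stop axes -0.12 100.04 rms 0.08 n 27
gap 6.97
```

```bash
sed -i 's/range(180,262,2)/range(178,216,1)/; s/row=g\[v\];k/row=g[v];k/' align.py; python3 align.py w5 8; python3 - <<'E'
import cv2,numpy as np
im=cv2.imread('pics/w5.png').astype(int)
for v in (180,200,215): print([(int(a[1]-a[2]),int(a.min())) for a in im[v,358:376]])
E
```

```text
board R angle 84.35 mid stop axes -5.49 92.48 rms 2.24 n 37
board L angle 88.63 mid stop axes -46.79 97.21 rms 3.03 n 38
width 39.365944
fence angle 76.52 mid stop axes -0.12 100.04 rms 0.08 n 27
gap 5.39
[(-35, 78), (-30, 71), (13, 48), (35, 31), (48, 13), (47, 15), (24, 53), (11, 90), (2, 107), (3, 104), (3, 105), (5, 104), (5, 102), (2, 92), (3, 69), (3, 73), (4, 71), (3, 72)]
[(45, 19), (46, 18), (45, 19), (44, 21), (46, 17), (38, 30), (18, 69), (1, 105), (3, 103), (3, 104), (4, 105), (3, 105), (3, 95), (1, 71), (2, 73), (3, 73), (2, 73), (3, 73)]
[(44, 18), (45, 17), (45, 17), (45, 16), (48, 13), (20, 60), (9, 92), (3, 106), (3, 108), (3, 118), (2, 119), (3, 119), (3, 111), (3, 86), (3, 70), (3, 72), (2, 73), (2, 74)]
```

Gold marks inside the board confuse the crossing; I'll scan for the edge from the outside instead.

```bash
python3 - <<'E'
s=open('align.py').read()
s=s.replace("u=cross(ex[v],350,372,18)","u=cross(ex[v][::-1],640-373,640-352,22);u=639-u if u else u").replace("u=cross(ex[v][::-1],640-300,640-262,18)","u=cross(ex[v],262,300,22)").replace("onz(m,639-u,v,zb","onz(m,u,v,zb")
open('align.py','w').write(s)
E
python3 align.py w5 8; sed -n 18,27p align.py
```

```text
board R angle 76.70 mid stop axes -5.19 94.28 rms 0.25 n 36
board L angle 76.64 mid stop axes -55.64 93.30 rms 1.79 n 38
width 50.46077
fence angle 76.52 mid stop axes -0.12 100.04 rms 0.08 n 27
gap 5.08
    u=cross(ex[v][::-1],640-373,640-352,22);u=639-u if u else u
    if u: B.append(onz(m,u,v,zb,True)[:2])
    u=cross(ex[v],262,300,22)
    if u: L.append(onz(m,u,v,zb,True)[:2])
g=im.min(2)
for v in range(170,224,2):
    row=g[v];k=np.diff(row)[370:388];i=370+k.argmax()
    lo,hi=row[i-2],row[i+3];t=(lo+hi)/2;u=cross(row,i-2,i+3,t)
    if u: F.append(onz(m,u,v,24,True)[:2])
qb,_=fit(B,'board R');ql,nl=fit(L,'board L');print('width',abs((qb-ql)@nl));qf,nf=fit(F,'fence')
```

```bash
python3 -m handwheel '[[4.8,[0,0.1,0],0],[4.8,[0,0.19,0],0],[4.8,[0,0.19,0],0],[4.8,[0,0.19,0],0]]' 3;python3 st.py; python3 -m handwheel '[[4.8,[0,0,-0.15],0],[4.8,[0,0,-0.3],0],[4.8,[0,0,-0.35],0],[4.8,[0,0,-0.35],0],[4.8,[0,0,-0.35],0],[4.8,[0,0,-0.35],0]]' 3; python3 st.py
```

```text
time_s: 8.6
ee_pos: [591.6, -225.5, 2.1]
ee_rot: [-90.0, -0.4, -13.5]
force: [0.3, 0.0, -0.4]
gripper_width: 50.2
stop axes x -30.36 y 61.99 z 2.14 yaw -13.52 w 50.20 t 8.60 Fx 0.24 Fy 0.09 Fz -0.44 T [-0.029 -0.032  0.024]
time_s: 9.2
ee_pos: [590.8, -228.9, 2.1]
ee_rot: [-90.0, -0.4, -13.5]
force: [-0.2, -0.6, -1.3]
gripper_width: 50.0
stop axes x -30.34 y 58.49 z 2.13 yaw -13.51 w 50.04 t 9.20 Fx -0.04 Fy -0.63 Fz -1.27 T [-0.003 -0.1   -0.005]
```

```bash
python3 -m handwheel '[[4.8,[0,0,-0.1],0],[4.8,[0,0,-0.15],0],[4.8,[0,0,-0.15],0]]' 3;python3 st.py; python3 -m handwheel '[[4.8,[0,0,-0.05],0],[4.8,[0,0,-0.1],0],[4.8,[0,0,-0.1],0],[4.8,[0,0,-0.1],0]]' 3; python3 st.py;  python3 -c "
from look import *
m=vision.camera_model('wrist');np.save('w6.npy',m,allow_pickle=True);snap('wrist','w6.png')
im=cv2.imread('pics/w6.png');cv2.imwrite('pics/w6c.png',cv2.resize(im[130:330,230:490],None,fx=3,fy=3,interpolation=cv2.INTER_CUBIC))"; python3 align.py w6 6
```

```text
time_s: 9.5
ee_pos: [590.4, -230.4, 2.1]
ee_rot: [-90.0, -0.4, -13.5]
force: [0.0, -0.1, -1.4]
gripper_width: 49.7
stop axes x -30.35 y 56.93 z 2.11 yaw -13.52 w 49.68 t 9.50 Fx 0.06 Fy -0.14 Fz -1.45 T [-0.003 -0.117 -0.034]
time_s: 9.9
ee_pos: [590.2, -231.4, 2.1]
ee_rot: [-90.0, -0.4, -13.5]
force: [0.4, 0.2, -0.7]
gripper_width: 50.2
stop axes x -30.34 y 55.91 z 2.12 yaw -13.53 w 50.20 t 9.90 Fx 0.35 Fy 0.27 Fz -0.75 T [-0.005 -0.087  0.015]
board R angle 76.55 mid stop axes -5.09 85.27 rms 0.76 n 37
board L angle 76.85 mid stop axes -55.56 91.14 rms 3.69 n 38
width 50.42842
fence angle 76.73 mid stop axes -0.10 95.95 rms 1.04 n 26
gap 5.04
```

View pics/w6c.png

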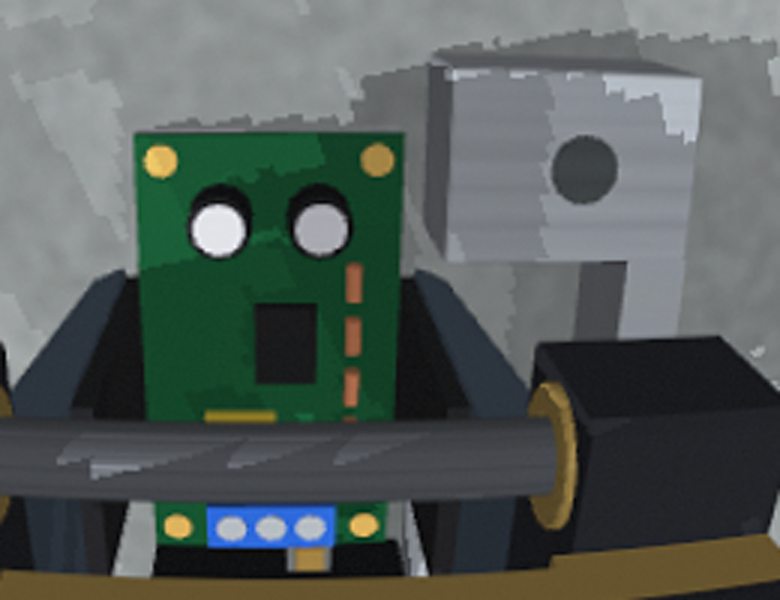

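The wrist crop shows the board still unmoved in the grip, parallel to the fence with a 5 mm gap. The gold pin sits just ahead of its lower edge (crop 310,560), so it is nearly at the short fence.

```bash
for i in 1 2 3 4; do python3 -m handwheel '[[4.8,[0,0,-0.05],0],[4.8,[0,0,-0.05],0],[4.8,[0,0,-0.05],0]]' 3 >/dev/null; python3 st.py; done
```

```text
stop axes x -30.34 y 55.44 z 2.12 yaw -13.52 w 50.02 t 10.25 Fx 0.32 Fy 0.56 Fz -0.65 T [ 0.004 -0.11  -0.008]
stop axes x -30.35 y 54.92 z 2.13 yaw -13.52 w 50.11 t 10.55 Fx -0.35 Fy 0.83 Fz -0.97 T [ 0.009 -0.088  0.032]
stop axes x -30.35 y 54.42 z 2.13 yaw -13.53 w 49.95 t 10.85 Fx -0.92 Fy -0.14 Fz -1.67 T [-0.026 -0.077  0.006]
stop axes x -30.33 y 53.91 z 2.12 yaw -13.53 w 50.00 t 11.15 Fx 0.25 Fy 1.11 Fz -0.91 T [ 0.02  -0.102  0.035]
```

```bash
cat > slip.py <<'E'
import sys
from look import *
tag=sys.argv[1]
m=vision.camera_model('wrist');np.save(tag+'.npy',m,allow_pickle=True);im=snap('wrist',tag+'.png')
b=cv2.imread('pics/'+tag+'.png');cv2.imwrite('pics/'+tag+'c.png',cv2.resize(b[130:330,230:490],None,fx=3,fy=3,interpolation=cv2.INTER_CUBIC))
def top(t):
    a=cv2.imread('pics/'+t+'.png').astype(np.float32);ex=a[:,:,1]-a[:,:,2];o=[]
    for u in (300,310,320,330,340):
        col=ex[165:190,u]
        for k in range(24):
            if col[k]<20<=col[k+1]: o.append(165+k+(20-col[k])/(col[k+1]-col[k]));break
    return np.round(o,2)
print('board far edge rows',top(tag),'ref',top('w6'))
n=np.array([.97205,-.23476]);d=np.array([.23476,.97205]);c=np.array([606.54,-292.88])
v=np.mean(top(tag));q=onz(m,320,v,6,True)[:2]-c;print('far edge y %.2f'%(q@d))
E
python3 slip.py w7; for i in 1 2; do python3 -m handwheel '[[4.8,[0,0,-0.05],0],[4.8,[0,0,-0.05],0],[4.8,[0,0,-0.05],0]]' 3 >/dev/null; python3 st.py; done; python3 slip.py w8
```

```text
board far edge rows [173.85 173.61 173.5  173.37 173.61] ref [173.85 173.78 173.48 173.37 173.63]
far edge y 99.05
stop axes x -30.23 y 53.70 z 2.16 yaw -13.54 w 50.25 t 11.50 Fx 0.20 Fy 1.50 Fz -0.70 T [ 0.376 -0.24   0.009]
stop axes x -30.22 y 53.68 z 2.13 yaw -13.54 w 49.84 t 11.80 Fx 0.02 Fy 4.29 Fz -0.76 T [ 0.72  -0.338  0.063]
board far edge rows [173.38 173.38 173.38 173.15 173.17] ref [173.85 173.78 173.48 173.37 173.63]
far edge y 98.98
```

View pics/w8c.png

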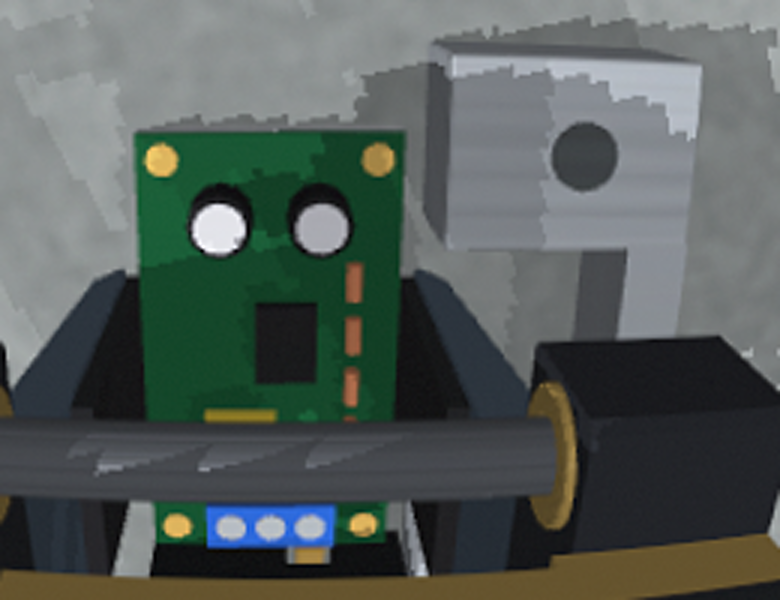

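The first firm contact is with the short fence: at y 53.7 motion stopped and Fy reached 4.3 N, under the 8 N limit. Next is the long fence.

```bash
python3 -m handwheel '[[4.8,[0.1,0,0],0],[4.8,[0.25,0,0],0],[4.8,[0.35,0,0],0],[4.8,[0.38,0,0],0],[4.8,[0.38,0,0],0],[4.8,[0.38,0,0],0]]' 3 >/dev/null;python3 st.py; for i in 1 2 ; do python3 -m handwheel '[[4.8,[0.04,0,0],0],[4.8,[0.04,0,0],0],[4.8,[0.04,0,0],0]]' 3 >/dev/null; python3 st.py; done; python3 slip.py w9; python3 align.py w9 6
```

```text
stop axes x -26.62 y 53.70 z 2.00 yaw -13.55 w 49.97 t 12.45 Fx -1.67 Fy 3.35 Fz -1.38 T [ 0.652  0.107 -0.018]
stop axes x -26.21 y 53.69 z 1.97 yaw -13.55 w 49.92 t 12.75 Fx -1.51 Fy 3.78 Fz 0.14 T [ 0.59   0.147 -0.071]
stop axes x -25.71 y 53.68 z 1.98 yaw -13.55 w 49.86 t 13.05 Fx -1.53 Fy 3.24 Fz -1.28 T [ 0.591  0.147 -0.011]
board far edge rows [173.42 173.37 173.15 173.13 173.19] ref [173.85 173.78 173.48 173.37 173.63]
far edge y 99.04
board R angle 76.31 mid stop axes -0.35 84.84 rms 0.04 n 35
board L angle 76.41 mid stop axes -50.80 85.26 rms 1.81 n 38
width 50.450897
fence angle 77.10 mid stop axes -0.05 90.95 rms 0.82 n 26
gap 0.38
```

```bash
for i in 1 2 3; do python3 -m handwheel '[[4.8,[0.03,0,0],0],[4.8,[0.03,0,0],0],[4.8,[0.03,0,0],0]]' 3 >/dev/null; python3 st.py; done
```

```text
stop axes x -25.64 y 53.70 z 1.97 yaw -13.54 w 50.23 t 13.40 Fx -2.63 Fy 2.64 Fz 0.15 T [0.678 0.318 0.045]
stop axes x -25.64 y 53.67 z 1.96 yaw -13.54 w 49.96 t 13.70 Fx -3.06 Fy 2.92 Fz 1.43 T [ 0.713  0.454 -0.031]
stop axes x -25.66 y 53.67 z 1.91 yaw -13.54 w 49.77 t 14.00 Fx -5.07 Fy 2.92 Fz 1.99 T [ 0.655  0.542 -0.007]
```

```bash
python3 slip.py w10; python3 align.py w10 6; python3 -c "
from look import *
snap('scene','s10.png')
im=cv2.imread('pics/s10.png');cv2.imwrite('pics/s10c.png',cv2.resize(im[140:220,235:335],None,fx=7,fy=7,interpolation=cv2.INTER_CUBIC))"
```

```text
board far edge rows [173.43 173.35 173.16 173.15 173.19] ref [173.85 173.78 173.48 173.37 173.63]
far edge y 99.04
board R angle 76.38 mid stop axes -0.31 85.75 rms 0.05 n 38
board L angle 76.53 mid stop axes -50.76 87.87 rms 1.73 n 38
width 50.447964
fence angle 77.16 mid stop axes -0.08 92.91 rms 0.78 n 27
gap 0.33
```

View pics/w10c.png

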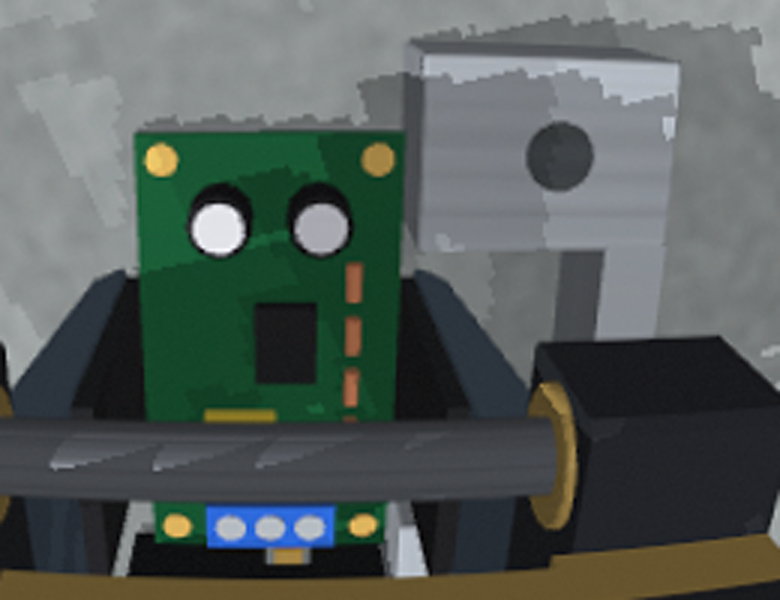

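View pics/s10c.png

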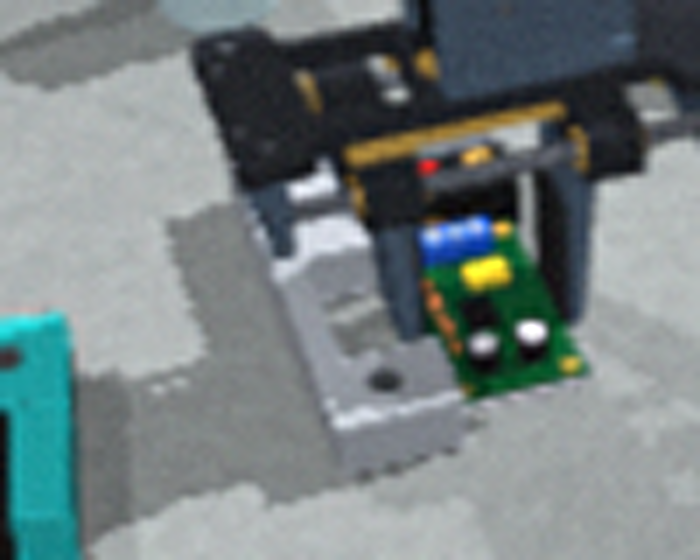

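```bash
python3 -m handwheel '[[5.4,[0,0,0],0],[5.8,[0,0,0],0],[6,[0,0,0],0],[6,[0,0,0],0],[6,[0,0,0],0]]' 3; python3 st.py; python3 slip.py w11; python3 align.py w11 6
```

```text
time_s: 14.6
ee_pos: [594.6, -235.0, 2.0]
ee_rot: [-90.0, -0.3, -13.5]
force: [0.6, 0.3, -0.4]
gripper_width: 60.1
stop axes x -25.23 y 53.48 z 2.05 yaw -13.54 w 60.08 t 14.60 Fx 0.50 Fy 0.38 Fz -0.37 T [-0.062 -0.041 -0.014]
board far edge rows [172.55 172.56 172.58 172.55 172.67] ref [173.85 173.78 173.48 173.37 173.63]
far edge y 99.19
board R angle 76.37 mid stop axes -0.30 82.94 rms 0.05 n 37
board L angle 76.41 mid stop axes -50.75 84.58 rms 1.55 n 38
width 50.442974
fence angle 77.21 mid stop axes -0.00 93.75 rms 2.33 n 27
gap 0.45
```

View pics/w11c.png

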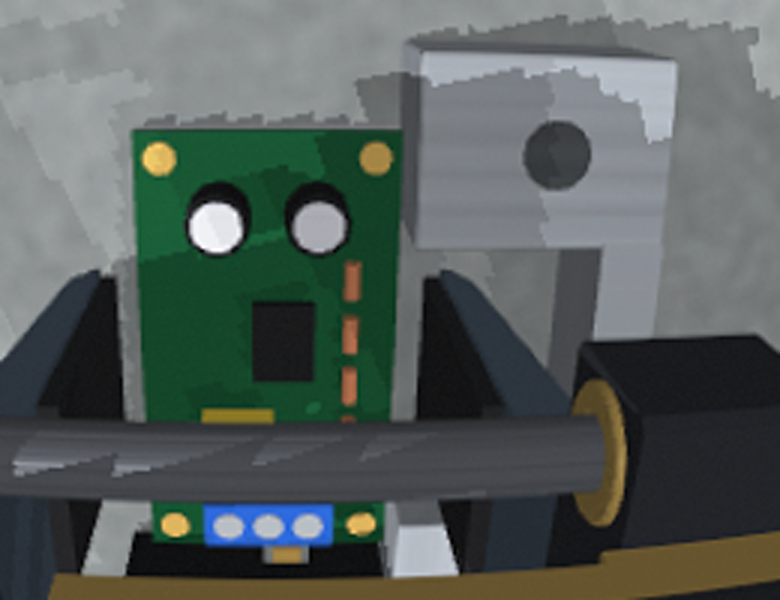

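```bash
python3 -m handwheel '[[6,[-0.05,-0.5,0],0],[6,[-0.05,-1.5,0],0],[6,[-0.05,-3,0],0],[6,[-0.05,-5,0],0],[6,[-0.05,-8,-1],0],[6,[0,-12,-4],0],[6,[0,-16,-7],0],[6,[0,-19.7,-9.5],0],[6,[0,-19.7,-9.5],0],[6,[0,-19.7,-9.5],0]]' 3;python3 -m handwheel '[[6,[0,0,0],0],[6,[0,0,0],0],[6,[0,0,0],0]]'; python3 -c "
from look import *
m=vision.camera_model('wrist');np.save('w12.npy',m,allow_pickle=True);snap('wrist','w12.png')
im=cv2.imread('pics/w12.png');cv2.imwrite('pics/w12c.png',cv2.resize(im[40:200,250:400],None,fx=3.75,fy=3.75,interpolation=cv2.INTER_CUBIC))
snap('scene','s12.png')
im=cv2.imread('pics/s12.png');cv2.imwrite('pics/s12c.png',cv2.resize(im[140:220,235:335],None,fx=7,fy=7,interpolation=cv2.INTER_CUBIC))"
```

```text
time_s: 15.65
ee_pos: [571.1, -327.7, 200.6]
ee_rot: [-90.0, -0.5, -13.6]
force: [-0.2, 0.2, -0.5]
gripper_width: 60.0
time_s: 15.95
ee_pos: [570.9, -326.7, 199.4]
ee_rot: [-89.9, -0.3, -13.6]
force: [-0.5, -0.1, 0.4]
gripper_width: 60.3
```

View pics/w12c.png

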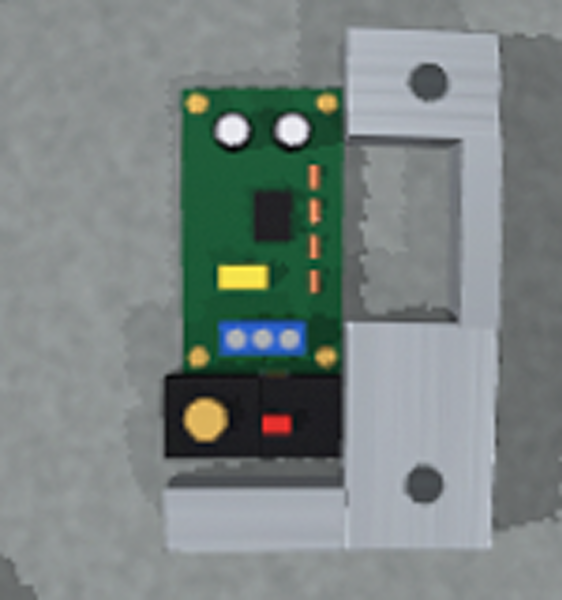

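View pics/s12c.png

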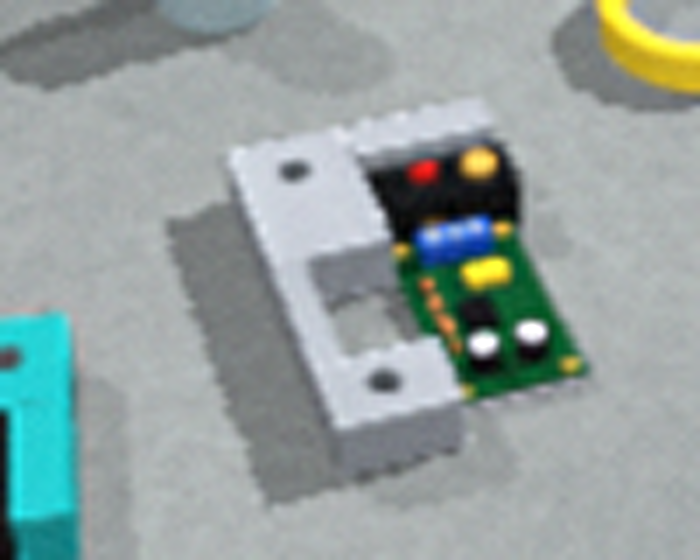

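Red tab check: before seating it stood 10 px behind the fence front and now it stands 13.3 px behind, about 3.9 mm, so the pin is pressed in. The stop's corner in the scene view has not moved (268,161 both times). I'll pick the board up again.

```bash
python3 -c "
from look import *
n=np.array([.97205,-.23476]);d=np.array([.23476,.97205]);c=np.array([606.54,-292.88])
t=c-25.8*n+53.6*d
go([*t,60],-13.54);go([*t,2.1],-13.54)
# stop far corner check
for k in ('w1','w12'):
    pass
"
```

```text
shift cm [-0.027 13.977  9.501] turn -0.03 | now [ 571.08 -327.    199.72] rot [-89.97  -0.39 -13.57] F [0.58 0.14 0.7 ] w 59.99 t 16.05
shift cm [-0.067 19.767  9.497] turn -0.03 | now [ 571.08 -327.    199.72] rot [-89.97  -0.39 -13.57] F [0.58 0.14 0.7 ] w 59.99 t 16.05
```

```bash
python3 -m handwheel '[[6.2,[0,2,3],0],[6.2,[0,5,6],0],[6.2,[0,9,9],0],[6.2,[-0.05,12,9.5],0],[6.2,[-0.05,14,9.5],0],[6.2,[-0.05,15,9.5],0],[6.2,[-0.05,15,9.5],0],[6.2,[-0.05,15,9.5],0],[6.2,[-0.05,15,9.5],0],[6.2,[-0.05,15,9.5],0]]' 3; python3 st.py
```

```text
time_s: 17.05
ee_pos: [594.6, -235.2, 51.1]
ee_rot: [-90.0, -0.5, -13.6]
force: [0.0, -0.9, 0.6]
gripper_width: 62.2
stop axes x -25.17 y 53.27 z 51.10 yaw -13.58 w 62.16 t 17.05 Fx 0.25 Fy -0.86 Fz 0.61 T [-0.033 -0.094 -0.029]
```

```bash
python3 -m handwheel '[[6.2,[-0.06,1,0.03],0],[6.2,[-0.06,2,0.03],0],[6.2,[-0.06,3,0.03],0],[6.2,[-0.06,4,0.03],0],[6.2,[-0.06,4.6,0.03],0],[6.2,[-0.06,4.6,0.03],0],[6.2,[-0.06,4.6,0.03],0],[6.2,[-0.06,4.6,0.03],0]]' 3; python3 -m handwheel '[[6.2,[0,0,0],0],[6.2,[0,0,0],0],[6.2,[0,0,0],0]]'; python3 st.py
```

```text
time_s: 17.85
ee_pos: [594.9, -235.0, 5.5]
ee_rot: [-90.0, -0.6, -13.6]
force: [0.8, 0.9, -0.4]
gripper_width: 61.9
time_s: 18.15
ee_pos: [595.0, -235.1, 5.9]
ee_rot: [-90.0, -0.6, -13.6]
force: [1.7, 0.4, -0.1]
gripper_width: 61.9
stop axes x -24.75 y 53.47 z 5.86 yaw -13.59 w 61.88 t 18.15 Fx 1.55 Fy 0.76 Fz -0.15 T [-0.047 -0.086  0.094]
```

```bash
python3 -m handwheel '[[6.2,[-0.1,0.2,0.01],0],[6.2,[-0.1,0.38,0.01],0],[6.2,[-0.1,0.38,0.01],0],[6.2,[-0.1,0.38,0.01],0],[6.2,[-0.1,0.38,0.01],0]]' 3; python3 st.py
```

```text
time_s: 18.65
ee_pos: [594.1, -234.8, 2.0]
ee_rot: [-90.0, -0.6, -13.6]
force: [-0.2, -0.2, 0.3]
gripper_width: 62.1
stop axes x -25.68 y 53.54 z 2.00 yaw -13.59 w 62.07 t 18.65 Fx -0.17 Fy -0.26 Fz 0.32 T [-0.006 -0.07   0.086]
```

```bash
python3 -m handwheel '[[5.6,[0,0,0],0],[5.3,[0,0,0],0],[5.1,[0,0,0],0],[4.8,[0,0,0],0],[4.8,[0,0,0],0],[4.8,[0,0,0],0]]' 3; python3 st.py; python3 -m handwheel '[[4.8,[0,0,0],0],[4.8,[0,0,0],0]]' 14; python3 st.py;  python3 -m handwheel '[[4.8,[-0.1,0,0.1],0],[4.8,[-0.1,-0.2,0.2],0],[4.8,[-0.15,-1,0.3],0],[4.8,[-0.2,-2.5,0.3],0],[4.8,[-0.2,-4.5,0.3],0],[4.8,[-0.2,-7,0.3],0],[4.8,[-0.2,-10,0.3],0],[4.8,[-0.2,-12,0.3],0],[4.8,[-0.2,-12,0.3],0],[4.8,[-0.2,-12,0.3],0]]' 14; python3 st.py; python3 slip.py w13
```

```text
time_s: 19.25
ee_pos: [594.2, -234.8, 2.0]
ee_rot: [-90.0, -0.6, -13.6]
force: [0.4, -0.3, 1.1]
gripper_width: 50.0
stop axes x -25.66 y 53.58 z 2.03 yaw -13.59 w 49.97 t 19.25 Fx 0.47 Fy -0.22 Fz 1.08 T [-0.018 -0.09  -0.031]
time_s: 19.45
ee_pos: [594.2, -234.8, 2.0]
ee_rot: [-90.0, -0.6, -13.6]
force: [-0.3, -0.1, 0.0]
gripper_width: 49.7
stop axes x -25.68 y 53.55 z 2.01 yaw -13.59 w 49.66 t 19.45 Fx -0.31 Fy -0.20 Fz 0.00 T [ 0.014 -0.12  -0.009]
time_s: 20.45
ee_pos: [591.6, -231.1, 122.6]
ee_rot: [-90.0, -0.7, -13.6]
force: [-0.2, -0.1, -1.3]
gripper_width: 49.8
stop axes x -29.06 y 56.56 z 122.61 yaw -13.59 w 49.85 t 20.45 Fx -0.22 Fy -0.14 Fz -1.30 T [ 0.021 -0.113 -0.046]
board far edge rows [173.15 173.1  173.12 173.1  172.83] ref [173.85 173.78 173.48 173.37 173.63]
far edge y 79.57
```

View pics/w13.png

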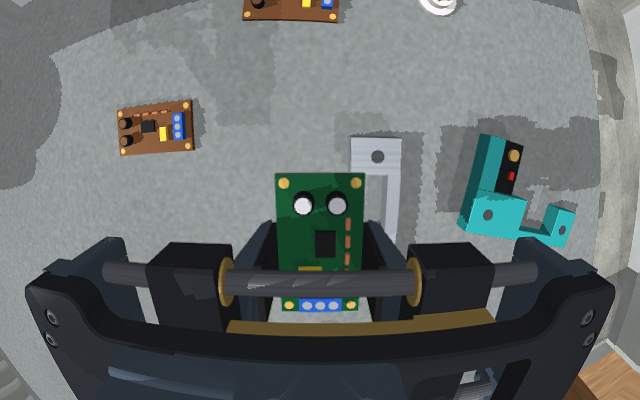

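```bash
python3 -c "
from look import *
go([545,55,150],-12.1)"
```

```text
shift cm [-11.155  -2.956  26.702] turn -1.49 | now [ 590.97 -230.82  121.46] rot [-89.99  -0.55 -13.59] F [-0.4  0.8 -1.4] w 49.66 t 20.5
```

```bash
python3 -m handwheel '[[4.8,[-0.5,-1,1.5],-0.5],[4.8,[-2,-2,4.5],-1],[4.8,[-4,-3,8.5],-1.5],[4.8,[-5.5,-3,12.5],-1.5],[4.8,[-7,-3,16.5],-1.5],[4.8,[-9,-3,20.5],-1.5],[4.8,[-10.5,-3,24],-1.5],[4.8,[-11.2,-3,26],-1.5],[4.8,[-11.2,-3,26.7],-1.5],[4.8,[-11.2,-3,26.7],-1.5]]' 14; python3 -m handwheel '[[4.8,[0,0,0],0],[4.8,[0,0,0],0],[4.8,[0,0,0],0],[4.8,[0,0,0],0]]'; python3 -m handwheel '[[4.8,[0,0,0],0]]'; python3 slip.py w14
```

```text
time_s: 21.5
ee_pos: [544.3, 56.1, 150.2]
ee_rot: [-90.0, -0.5, -12.0]
force: [-0.2, -0.3, -0.8]
gripper_width: 50.1
time_s: 21.9
ee_pos: [544.4, 55.3, 150.1]
ee_rot: [-90.0, -0.5, -12.0]
force: [-0.5, -0.2, -0.9]
gripper_width: 50.2
time_s: 22.0
ee_pos: [544.5, 54.8, 150.1]
ee_rot: [-90.0, -0.5, -12.1]
force: [0.7, 0.0, -0.4]
gripper_width: 49.9
board far edge rows [173.25 173.17 173.22 173.21 172.81] ref [173.85 173.78 173.48 173.37 173.63]
far edge y 341.19
```

View pics/w14.png

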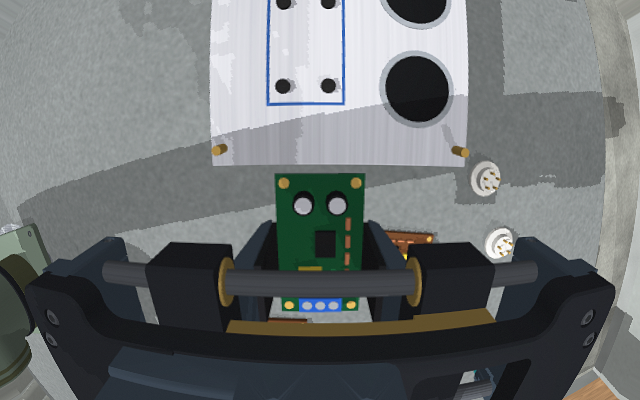

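```bash
python3 -m handwheel '[[4.8,[0.3,0,1],0],[4.8,[0.8,0,2.5],0],[4.8,[0.8,0,3.5],0],[4.8,[0.8,0,3.8],0],[4.8,[0.8,0,3.8],0],[4.8,[0.8,0,3.8],0]]'; python3 -m handwheel '[[4.8,[0,0,0],0],[4.8,[0,0,0],0],[4.8,[0,0,0],0]]'; python3 slip.py w15; cat > bay.py <<'E'
import sys
from look import *
tag=sys.argv[1];m=np.load(tag+'.npy',allow_pickle=True).item()
im=cv2.imread('pics/'+tag+'.png').astype(int);b,g,r=im[:,:,0],im[:,:,1],im[:,:,2]
bm=(b-r>40)&(b-g>10);bm[172:]=False;bm[:,:200]=False;bm[:,450:]=False
vv,uu=np.nonzero(bm);print('px',uu.min(),uu.max(),vv.min(),vv.max(),len(uu))
P=np.array([onz(m,u,v,70,True)[:2] for u,v in zip(uu,vv)],np.float32)
R=cv2.minAreaRect(P);print('outline',R)
c=np.array(R[0]);a=np.radians(R[2]);
# pads: dark blobs inside
box=cv2.boxPoints(R)
dk=(im.max(2)<70).astype(np.uint8);dk[165:]=0
n_,lab,st,ce=cv2.connectedComponentsWithStats(dk)
Q=[]
for i in range(1,n_):
    if 40<st[i,4]<400:
        q=onz(m,ce[i][0],ce[i][1],73,True)[:2]
        if cv2.pointPolygonTest(box,(float(q[0]),float(q[1])),False)>0: Q.append(q);print('pad',ce[i].round(1),st[i,4],q.round(1))
if len(Q)==4:
    Q=np.array(Q,np.float32);print('pads mean',Q.mean(0),cv2.minAreaRect(Q))
E
python3 bay.py w15; python3 st.py
```

```text
time_s: 22.65
ee_pos: [560.0, 90.4, 150.0]
ee_rot: [-90.1, -0.5, -12.0]
force: [-0.7, -0.9, -1.2]
gripper_width: 49.9
time_s: 22.95
ee_pos: [559.9, 90.1, 150.1]
ee_rot: [-90.1, -0.5, -12.1]
force: [0.9, 0.7, -1.1]
gripper_width: 49.6
board far edge rows [173.29 173.25 173.25 173.24 172.79] ref [173.85 173.78 173.48 173.37 173.63]
far edge y 379.02
px 257 335 27 152 1240
outline ((562.7600708007812, 191.49554443359375), (103.7366714477539, 63.890872955322266), 77.9812240600586)
pad [318.3  44. ] 161 [588.3 222.5]
pad [273.1  45.2] 159 [553.1 229.9]
pad [273.2 132.7] 158 [537.9 159.9]
pad [318.2 132.2] 154 [573.2 152.3]
pads mean [563.128   191.15396] ((563.0914306640625, 191.19790649414062), (71.79295349121094, 36.10668182373047), 77.84264373779297)
stop axes x -135.23 y 361.38 z 150.07 yaw -12.06 w 49.33 t 23.00 Fx 0.49 Fy -0.04 Fz -1.43 T [-0.055 -0.085  0.02 ]
```

View pics/w15.png

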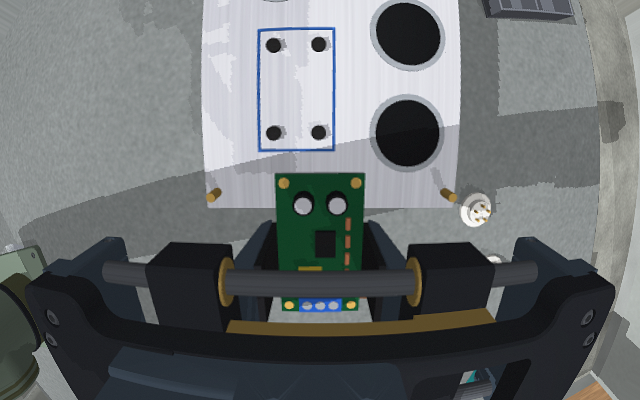

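```bash
python3 - <<'E'
from look import *
m=np.load('w15.npy',allow_pickle=True).item()
s=state();a=np.radians(-12.06);X=np.array([np.cos(a),np.sin(a)]);Z=np.array([-np.sin(a),np.cos(a)])
e=np.array([559.9,90.1])
for u,v in((285,173.3),(320,173.25),(355,172.9)):
    q=onz(m,u,v,154,True)[:2]-e;print('far edge tool x %.2f z %.2f'%(q@X,q@Z))
ex=cv2.GaussianBlur(cv2.imread('pics/w15.png'),(3,3),0).astype(np.float32);ex=ex[:,:,1]-ex[:,:,2]
for v in (185,200,212):
    r=ex[v];l=next(k for k in range(262,300) if r[k+1]>=22);h=next(k for k in range(378,340,-1) if r[k-1]>=22)
    A=onz(m,l+.5,v,154,True)[:2]-e;B=onz(m,h-.5,v,154,True)[:2]-e;print(l,h,'L',(A@X).round(2),'R',(B@X).round(2),'mid',((A+B)@X/2).round(2),'z',A@Z)
go([563.1,191.2,110],-12.1)
E
```

```text
far edge tool x -18.74 z 45.47
far edge tool x 0.55 z 45.39
far edge tool x 19.88 z 45.61
274 365 L -24.82 R 25.42 mid 0.3 z 38.89276465418658
275 364 L -24.57 R 25.17 mid 0.3 z 30.20947774489868
275 364 L -24.87 R 25.45 mid 0.29 z 23.096647145190026
shift cm [-1.834  3.98   9.953] turn 0.04 | now [559.92  90.15 150.07] rot [-90.06  -0.48 -12.06] F [ 0.47 -0.16 -1.43] w 49.33 t 23.0
```

```bash
python3 -m handwheel '[[4.8,[-0.2,0,1.5],0],[4.8,[-0.6,0,4],0],[4.8,[-1.2,0,6.5],0],[4.8,[-1.6,0,8.5],0],[4.8,[-1.85,1,9.6],0],[4.8,[-1.85,2,9.9],0],[4.8,[-1.85,3,9.9],0],[4.8,[-1.85,4,9.9],0],[4.8,[-1.85,4.5,9.9],0],[4.8,[-1.85,4.5,9.9],0]]' 14; python3 -m handwheel '[[4.8,[0,0,0],0],[4.8,[0,0,0],0],[4.8,[0,0,0],0],[4.8,[0,0,0],0]]'; python3 -c "
from look import *
go([563.0,190.7,76.5],-12.1)"
```

```text
time_s: 24.0
ee_pos: [562.4, 189.8, 103.6]
ee_rot: [-90.1, -0.4, -12.1]
force: [1.2, 0.7, -0.3]
gripper_width: 49.3
time_s: 24.4
ee_pos: [562.6, 189.8, 104.0]
ee_rot: [-90.1, -0.4, -12.1]
force: [0.4, -1.3, -1.2]
gripper_width: 49.6
shift cm [0.006 2.754 0.098] turn -0.02 | now [562.55 189.85 104.04] rot [-90.11  -0.41 -12.12] F [ 0.39 -1.32 -1.22] w 49.62 t 24.4
```

```bash
python3 -m handwheel '[[4.8,[0,0.5,0.08],0],[4.8,[0,1.1,0.09],0],[4.8,[0,1.7,0.09],0],[4.8,[0,2.2,0.09],0],[4.8,[0,2.35,0.09],0],[4.8,[0,2.35,0.09],0],[4.8,[0,2.35,0.09],0],[4.8,[0,2.35,0.09],0]]' 14;  python3 -m handwheel '[[4.8,[0,0,0],0],[4.8,[0,0,0],0],[4.8,[0,0,0],0]]'; python3 -c "
from look import *
go([563.0,190.7,76],-12.1)"; python3 slip.py w16
```

```text
time_s: 25.2
ee_pos: [563.1, 190.7, 80.8]
ee_rot: [-90.1, -0.4, -12.1]
force: [-0.3, 0.4, -1.2]
gripper_width: 49.9
time_s: 25.5
ee_pos: [563.2, 190.7, 80.9]
ee_rot: [-90.1, -0.5, -12.1]
force: [-0.8, -0.3, -1.4]
gripper_width: 49.1
shift cm [-0.019  0.494 -0.006] turn -0.02 | now [563.17 190.73  80.94] rot [-90.09  -0.45 -12.12] F [-0.82 -0.27 -1.38] w 49.06 t 25.5
board far edge rows [173.17 173.17 173.16 173.16 172.83] ref [173.85 173.78 173.48 173.37 173.63]
far edge y 490.54
```

View pics/w16c.png

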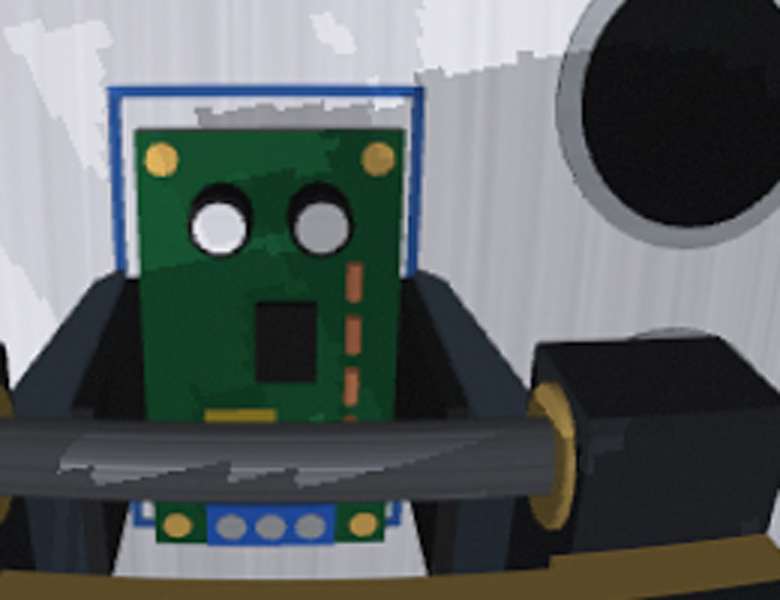

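```bash
cat > fit.py <<'E'
import sys
from look import *
tag=sys.argv[1];zb=float(sys.argv[2]);m=np.load(tag+'.npy',allow_pickle=True).item()
im=cv2.imread('pics/'+tag+'.png').astype(int);b,g,r=im[:,:,0],im[:,:,1],im[:,:,2]
a=np.radians(-12.1);X=np.array([np.cos(a),np.sin(a)]);Z=np.array([-np.sin(a),np.cos(a)]);c=np.array([563.1,191.2])
blue=(b-r>40)&(b-g>10)
gr=(g-r>25)&(g-b>10)
bl=[];br=[];ol=[];orr=[]
for v in range(182,216,2):
    k=np.nonzero(blue[v,255:282])[0]+255;k2=np.nonzero(blue[v,360:380])[0]+360
    q=np.nonzero(gr[v,255:380])[0]+255
    if len(k) and len(k2):
        ol.append((onz(m,k.mean(),v,70,True)[:2]-c));orr.append((onz(m,k2.mean(),v,70,True)[:2]-c))
    bl.append(onz(m,q.min()-.5,v,zb,True)[:2]-c);br.append(onz(m,q.max()+.5,v,zb,True)[:2]-c)
for nme,l,h in(('outline',ol,orr),('board',bl,br)):
    l=np.array(l);h=np.array(h)
    if len(l)==0: print(nme,'none');continue
    mid=(l+h)/2;p=np.polyfit(mid@Z,mid@X,1);L=np.polyfit(l@Z,l@X,1)[0];H=np.polyfit(h@Z,h@X,1)[0]
    print(nme,'midline x %.2f at z %.1f'%((mid@X).mean(),(mid@Z).mean()),'width %.2f'%((h-l)@X).mean(),'edge slopes deg',np.degrees([L,H]).round(2))
fo=[];fb=[]
for u in range(290,350,5):
    k=np.nonzero(blue[150:170,u])[0]+150;q=np.nonzero(gr[165:185,u])[0]+165
    if len(k):fo.append((onz(m,u,k.mean(),70,True)[:2]-c)@Z)
    fb.append((onz(m,u,q.min()-.5,zb,True)[:2]-c)@Z)
print('far outline z',np.mean(fo),'far board z',np.mean(fb))
E
python3 fit.py w16 85
```

```text
outline midline x -0.17 at z 26.7 width 60.82 edge slopes deg [0.21 0.31]
board midline x 0.32 at z 30.8 width 49.52 edge slopes deg [0.83 0.17]
far outline z 50.44241412454715 far board z 44.802854671166926
```

```bash
python3 -m handwheel '[[4.8,[-0.03,0.15,0.01],0],[4.8,[-0.03,0.3,0.01],0],[4.8,[-0.03,0.35,0.01],0],[4.8,[-0.03,0.35,0.01],0],[4.8,[-0.03,0.35,0.01],0]]' >/dev/null; python3 st.py; for i in 1 2 3; do python3 -m handwheel '[[4.8,[0,0.06,0],0],[4.8,[0,0.06,0],0],[4.8,[0,0.06,0],0]]' >/dev/null; python3 st.py; done; python3 slip.py w17;python3 fit.py w17 80.5
```

```text
stop axes x -155.99 y 459.99 z 77.36 yaw -12.12 w 49.94 t 26.05 Fx -0.52 Fy 0.50 Fz -1.57 T [-0.024 -0.066  0.035]
stop axes x -155.96 y 459.94 z 76.74 yaw -12.13 w 49.46 t 26.35 Fx 0.55 Fy -0.82 Fz -0.59 T [-0.03  -0.099 -0.04 ]
stop axes x -155.95 y 459.96 z 76.15 yaw -12.12 w 49.74 t 26.65 Fx -0.12 Fy 0.27 Fz -0.71 T [ 0.002 -0.091  0.032]
stop axes x -155.93 y 459.99 z 76.02 yaw -12.12 w 49.74 t 26.95 Fx -2.53 Fy -0.51 Fz 4.46 T [-0.163  0.136  0.018]
board far edge rows [173.22 173.14 173.17 173.18 173.28] ref [173.85 173.78 173.48 173.37 173.63]
far edge y 491.48
outline midline x -0.08 at z 28.2 width 61.05 edge slopes deg [-0.01  0.62]
board midline x 0.05 at z 31.0 width 49.43 edge slopes deg [0.49 0.17]
far outline z 50.06874114339814 far board z 44.97681358527428
```

The board is resting on the pads (contact at z 76.0, Fz +4.5 N) and centred within 0.2 mm. I'll release it now.

```bash
python3 -m handwheel '[[5.2,[0,0,0],0],[5.5,[0,0,0],0],[6,[0,0,0],0],[6.2,[0,0,0],0],[6.2,[0,0,0],0]]' 3; python3 -m handwheel '[[6.2,[0,-0.5,0],0],[6.2,[0,-1.5,0],0],[6.2,[0,-3,0],0],[6.2,[0,-5,0],0],[6.2,[0,-8,-1],0],[6.2,[0,-11,-4],0],[6.2,[0,-14,-8],0],[6.2,[0,-15,-10],0],[6.2,[0,-15,-10],0],[6.2,[0,-15,-10],0]]'; python3 -m handwheel '[[6.2,[0,0,0],0],[6.2,[0,0,0],0],[6.2,[0,0,0],0],[6.2,[0,0,0],0]]'; python3 - <<'E'
from look import *
m=vision.camera_model('wrist');np.save('w18.npy',m,allow_pickle=True);snap('wrist','w18.png')
im=cv2.imread('pics/w18.png').astype(int);b,g,r=im[:,:,0],im[:,:,1],im[:,:,2]
gr=((g-r>25)&(g-b>5)).astype(np.uint8);gr[200:]=0;gr=cv2.morphologyEx(gr,cv2.MORPH_CLOSE,np.ones((11,11)))
c=max(cv2.findContours(gr,0,1)[0],key=cv2.contourArea);P=np.array([onz(m,u,v,80,True)[:2] for u,v in c[:,0]],np.float32);print('board',cv2.minAreaRect(P))
bl=(b-r>40)&(b-g>10);bl[200:]=False;bl=bl.astype(np.uint8)
c=max(cv2.findContours(bl,0,1)[0],key=lambda c:cv2.minAreaRect(c)[1][0]*cv2.minAreaRect(c)[1][1]);P=np.array([onz(m,u,v,70,True)[:2] for u,v in c[:,0]],np.float32);print('outline',cv2.minAreaRect(P))
snap('scene','s18.png');snap('top','t18.png')
t=cv2.imread('pics/t18.png');cv2.imwrite('pics/t18c.png',t)
E
```

```text
time_s: 27.5
ee_pos: [562.9, 190.9, 75.8]
ee_rot: [-90.1, -0.5, -12.1]
force: [0.0, -0.2, -0.3]
gripper_width: 62.2
time_s: 28.5
ee_pos: [540.9, 93.7, 226.6]
ee_rot: [-90.0, -0.5, -12.2]
force: [-0.2, -0.4, -0.3]
gripper_width: 61.9
time_s: 28.9
ee_pos: [540.8, 94.2, 226.0]
ee_rot: [-90.0, -0.4, -12.1]
force: [0.7, 0.1, -1.0]
gripper_width: 62.2
board ((563.159423828125, 191.38775634765625), (89.41068267822266, 50.04039001464844), 77.96269989013672)
outline ((562.69482421875, 191.35769653320312), (103.2934799194336, 63.477081298828125), 77.93893432617188)
```

View pics/w18.png

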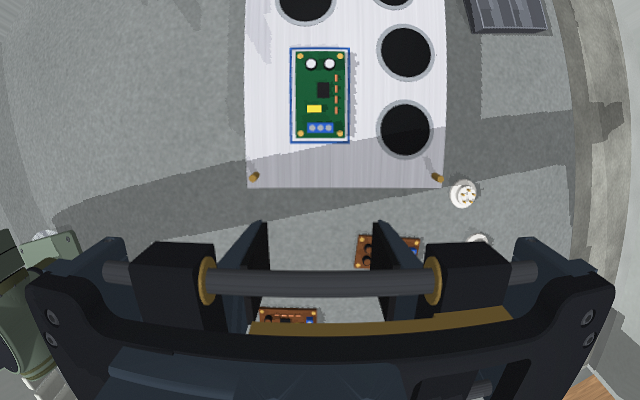

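View pics/s18.png

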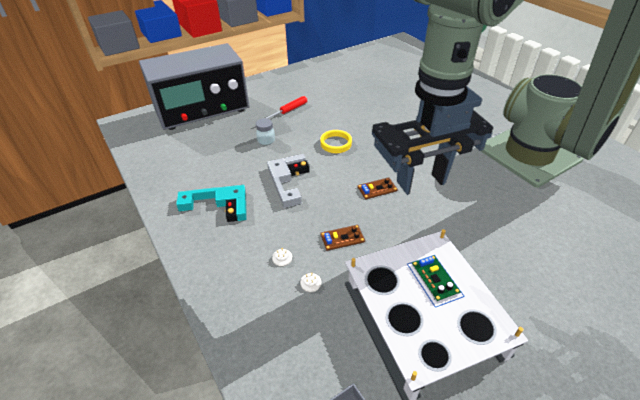

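Wrist view: the board lies inside the blue outline (290–350, 48–142), square and centred. Scene view: the stop, sockets, jar and tape look unmoved, so I'll check that with a difference and then hand in.

```bash
python3 - <<'E'
from look import *
from workcell import job
a=cv2.imread('pics/scene0.png').astype(int);b=cv2.imread('pics/s18.png').astype(int)
for n,(x0,y0,x1,y1) in dict(stop=(262,148,312,210),turq=(175,180,250,225),sock=(268,245,325,295),jar=(250,115,280,146),tape=(318,126,355,156)).items():
    A=cv2.cvtColor(a[y0:y1,x0:x1].astype(np.float32),6);B=cv2.cvtColor(b[y0:y1,x0:x1].astype(np.float32),6)
    print(n,cv2.phaseCorrelate(A,B))
job.job_done();print('done',state()['time_s'])
E
```

```text
stop ((0.05279904463499108, 0.04121471412423716), 0.9170412508398295)
turq ((0.602419111309338, 0.43988959359374036), 0.7047457201922381)
sock ((0.0703256437283919, 0.505798591002101), 0.7268936786651611)
jar ((0.1516658028497755, -0.30314089129733546), 0.6632690687974294)
tape ((-0.026378019055606217, 0.08668600172889995), 1.0440221643447876)
the job is handed in; nothing more can be done
the job is handed in; nothing more can be done
```

The green board was squared up in the steel corner, let go there, then laid flat in the chassis bay and let go. I handed the job in shortly after 29 s, against the 67 s limit; no verdict was reported.

- **In the corner:** contact was about 4.3 N against the short fence and 5.1 N against the long fence, both under the 8 N at which the stop slides. After letting go, the red tab had moved back about 3.9 mm of its 4 mm travel, so the pin was pressed in. Vision still read a 0.3–0.5 mm gap at the long fence, which is inside the camera error given the firm contact I felt there.
- **In the bay:** the last wrist picture put the board about 0.5 mm off the outline's centre and about 0.02° off square. It rests on the pads, with first contact at tool height 76.0 mm.
- **Left in place:** comparing the first and last scene pictures, the stop and tape had shifted by less than 0.1 pixel. The sockets and jar read 0.3–0.5 pixel. The turquoise look-alike, which the arm never went near, read 0.6–0.7 pixel, so I put those readings down to changed shadows rather than movement.
- **Not checked:** I did not compare the sockets and jar in a second camera view before handing in.

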